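# Hang the connector basket in the drying tub and set the ball dial

## Robot

A 6-joint arm with a two-finger parallel gripper is mounted at the origin on the work surface. World frame = base frame: x ahead of the robot, y to its left, z up, the work surface at z = 0. Lengths are in m, angles in rad, forces in N, time in s.
With the tool pointing down it reaches from about 0.375 to 0.9 m from the base axis. Payload 3.1 kg.
Tool frame: the origin (TCP) lies at the very end of the fingers, on their centre line; the grasp point (between the pads) lies 19 mm behind it; z points along the fingers, y is the direction in which the jaws open and shut (so a half turn about z gives the same grasp; the last joint's range is limited). The gripper opens to 87 mm and grips with 3 to 60 N. Pads are 19 mm wide; open, the fingers measure 117 mm over their backs; the gripper's body (75 mm by 190 mm) begins 51 mm behind the grasp point.
Start: joints at [0.953, 0.527, 1.433, -0, 1.181, -0.178], TCP at [0.266, 0.566, 0.223] pointing down, gripper open.
Joint ranges: [-3.08, 3.08], [-0.75, 2.2], [0.22, 2.44], [-1.43, 4.57], [0, 2.65], [-2.85, 2.85]. Speed limits (rad/s): [2.79, 2.79, 3.14, 3.14, 3.14, 3.14].

## Interface

Orientations are given as a unit quaternion [x, y, z, w].
In Python, from rig import robot, optics gives the robot as it stands.
- The arm moves only by the shell command python3 -m inch 'ROWS' [FORCE]. ROWS is JSON, a list of rows, each an object of numbers: "ax", "ay", "az": the turn, a rotation vector about the tool's x, y, z in rad; "dx", "dy", "dz": the shift along the tool's x, y, z in mm; "gripper": the opening in per cent of the stroke, from 0 (shut) to 100 (fully open). In form: [{"ax": .., "ay": .., "az": .., "dx": .., "dy": .., "dz": .., "gripper": ..}, ...]. A call has 1 to 8 rows; each row shifts and turns the commanded pose from where the row before left it, along the tool's axes as they then stand; what a row does not reach is not made up. A row lasts 1/10 s, in which the tool goes at most 50 mm and 8.59 degrees, less where a joint would pass 70% of its speed; a pose out of reach is approached as far as the arm can. A call with a gripper value outside its range is refused whole. The fingers move at their own pace and stop on an object; FORCE is the grip in N (left out, the last holds). Time passes only in rows, so rows that do not move let the fingers close. It gives the time, the measured TCP pose, the force and the opening at its end, in the units of the state.
- robot.get_obs(): the state, without advancing time (a new reading comes with each control period).
- optics.camera(name): name is "scene" or "top" or "wrist"; returns a dict with "img" (420x560x3 uint8, red, green, blue), "depth" (420x560 float32, m along the optical axis (not along the pixel's ray), 0 where there is no reading), "camera_matrix" (3x3 intrinsics, pixels), "position" and "attitude" of the camera in the world. Camera axes: x right, y up, looking along -z (the intrinsics and any distortion apply to the point x, -y, -z); pixel columns grow to the right and rows downward; lengths in m; the calibration is good to about 2 mm. A picture is of the moment at which its call begins.
- robot.hand_in(): hands the job in, once; it reports no verdict.
The state is a dict: "time": time; "q": joint angles; "joint_velocities": joint speeds; "joint_torque": joint torques, N m; "position": TCP position; "tool_rot": TCP orientation; "ft_force": force on the tool from outside, world axes, zero at the start; "moment": the same for the moment, N m; "grip_width": finger opening in m.
Only numpy, scipy, OpenCV 4.12 (cv2) and the standard library are available. Lean on these libraries where they do the work, as an engineer would, in place of code of your own. Each camera call takes 0.05 s, during which the arm holds its last target.

## Task

Hang the blue connector basket inside the drying tub by hooking its bent lip over the orange-edged rim, lowering it gently until the lip rests on the rim, and let go of it. Then turn the black ball knob on the sloped panel clockwise until its white pointer is on the green mark, and let go. Leave the bottle, the blue fixture and the white block where they are.

Things in the scene. Friction and masses are not known exactly. Their poses are not given: they have to be found in the camera images.
- basket_handle (a point): Centre of the yellow grip bar over the blue hook-on basket, 145 mm above its underside. The bar runs along the basket's y: 12 mm thick (x), 18 high, 110 long, on a 14 mm wide upright at each end (inner faces y = +-51). Basket axes: z up, hook lip on the -x side.
- basket_lip (a point): Middle of the underside of the basket's bent lip: 47 mm to -x of the grip bar's centre and 30 mm below it. The 110 mm wide lip forms a slot open below, 14 mm wide, from the back plate (face at basket x = -40) to the down-turned part (inner face x = -54), which reaches 27 mm below this point, its lowest 9 mm flared outward to x = -62. Basket axes.
- tub_rim (a point): Middle of the top edge, at mid-thickness, of the orange-edged wall of the grey open drying tub: 6 mm thick, 150 mm above the table. Axes: z up, x from this wall into the tub, y along the wall. Hung here, the basket's underside is about 35 mm above the table.
- basket: The whole blue basket, open at the top: 80 (x) by 110 (y) by 60 mm high, plus the back plate with the lip (-x side) and the yellow handle over its middle; 155 mm high in all, 0.2 to 0.4 kg. Origin at the centre of its underside, x away from the hook lip, z up.
- tub: The whole tub, fixed to the table, left or right: 190 (x) by 170 (y) by 150 mm high outside, walls and floor 6 mm, open above; a 50 mm deep, 110 mm high fan housing stands behind its +x wall. Origin at the centre of its underside, axes as tub_rim.
- console: Control box fixed to the table, left or right, 170 (x) by 180 (y) mm; origin at the centre of its underside, z up. Its panel slopes 32 degrees down towards -x. A white 18 mm lamp tube along y runs 12 mm to +x of the ball knob's centre and 155 mm above it, so a tool straight from above is blocked; its 10 mm arms run at y = +-82 mm.
- dial_ball (a point): Centre of the smooth black ball knob, 54 mm diameter. z = turning axis, out of the panel (32 degrees off vertical, leaning to the box's -x); x, y turn with it. It is 50 mm above the panel on an 18 mm stem; a 72 mm wide skirt has its top 42 mm below the centre. Pads closed short of its widest part slide off. Turning takes 0.3 N m; it stays where left.
- dial (a joint): Angle of the ball knob, rad, growing clockwise seen looking down on the panel; stops at 0 and 2.4. The white pointer line on ball and skirt is at the red mark (down the slope) at 0 and at the green mark (box's +y side) at 1.5. Starts at 0.05 to 0.55.
- bottle: Bystander: closed bottle, 56 mm diameter, 130 mm high, standing; origin at the centre of its underside, z up.
- fixture: Bystander: small blue metal clamp fixture, 60 by 75 by 48 mm; origin at the centre of its underside.
- foam_block: Bystander: white packing block 90 by 60 by 50 mm; origin at the centre of its underside.
Things that resemble listed ones, but are neither listed nor needed, are in the scene too. What is meant by the basket is not grey or turquoise, and is the smaller of those in its own colour.

How it is judged:
By the outcome, as a careful person would: the job done as asked, in the order asked, and still so for the second after the job is handed in, with the robot touching nothing.
It also fails if it takes over 72 s, if anything falls off the work surface, if the arm or the gripper's body presses on something with over 40 N, if the wrist force passes 120 N, or if a joint passes its speed limit or range.

## Working session

There is one attempt and no reset: what is moved stays moved. The work goes in short steps, Python scripts to look and compute and a shell command to move; the robot and the scene stay as the last step left them, time stands still between calls to the robot, and variables do not carry over. Pictures are saved under pics/ and viewed, and the job is handed in when it is done.

```bash
ls; mkdir -p pics; cat > h.py <<'E'
import numpy as np,cv2
from rig import robot,optics
from scipy.spatial.transform import Rotation as R
def cam(n,save=None):
    c=optics.camera(n)
    if save: cv2.imwrite('pics/'+save,c['img'][:,:,::-1])
    return c
def att(c):
    a=np.array(c['attitude'],float)
    return a if a.shape==(3,3) else R.from_quat(a).as_matrix()
def cloud(c):
    K=np.array(c['camera_matrix']);d=c['depth'];h,w=d.shape
    u,v=np.meshgrid(np.arange(w),np.arange(h))
    P=np.stack([(u-K[0,2])/K[0,0]*d,-(v-K[1,2])/K[1,1]*d,-d],-1)
    W=P@att(c).T+np.array(c['position']); W[d==0]=np.nan
    return W
E
python3 - <<'E'
from h import *
o=robot.get_obs()
for k in o: print(k,np.round(o[k],3))
for n in('scene','top','wrist'):
    c=cam(n,n+'0.png'); np.savez('/tmp/'+n+'0.npz',**{k:np.array(v) for k,v in c.items()})
    print(n,c.keys(),np.round(c['position'],3),np.round(c['attitude'],3),np.round(c['camera_matrix'],1))
E
```

```text
pics
time 0.0
q [ 0.952  0.528  1.434  0.     1.181 -0.179]
joint_velocities [-0.    -0.002 -0.001  0.001  0.     0.002]
joint_torque [ 2.0000e-03 -4.4003e+01 -1.7660e+01  6.3000e-02  5.8000e-02 -0.0000e+00]
position [0.266 0.565 0.222]
tool_rot [ 0.218  0.976 -0.001 -0.   ]
ft_force [ 0.586 -0.512  0.211]
moment [-0.025  0.082 -0.017]
grip_width 0.087
scene dict_keys(['img', 'depth', 'camera_matrix', 'position', 'attitude']) [ 1.378 -0.529  1.389] [0.291 0.158 0.445 0.832] [[526.3   0.  281.9]
 [  0.  526.3 210.1]
 [  0.    0.    1. ]]
top dict_keys(['img', 'depth', 'camera_matrix', 'position', 'attitude']) [0.44  0.037 1.646] [-0.014  0.018  0.714 -0.7  ] [[473.9   0.  275.4]
 [  0.  473.9 202.6]
 [  0.    0.    1. ]]
wrist dict_keys(['img', 'depth', 'camera_matrix', 'position', 'attitude']) [0.202 0.595 0.383] [-0.11  -0.068  0.531  0.837] [[363.2   0.  282.8]
 [  0.  363.2 210.9]
 [  0.    0.    1. ]]
```

View pics/scene0.png

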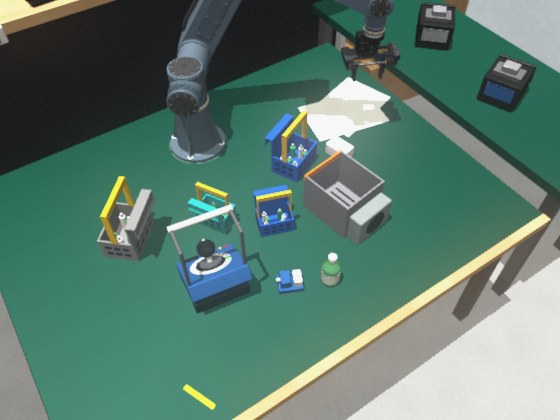

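View pics/top0.png

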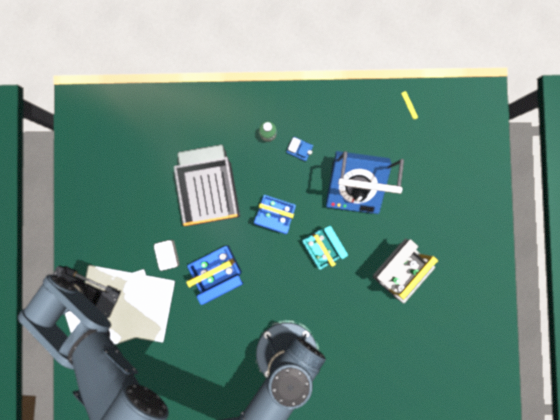

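View pics/wrist0.png

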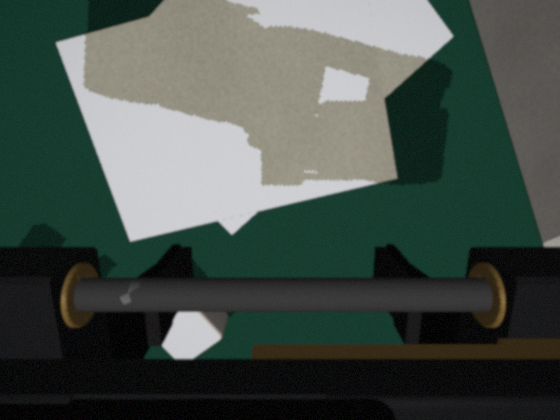

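The top view shows the smaller blue basket at about (275,214), the larger blue one at (215,273), the tub at (206,190) with its orange rim at the bottom, and the console at (360,183). I'll measure these next.

```bash
python3 - <<'E'
from h import *
t=dict(np.load('/tmp/top0.npz'));s=dict(np.load('/tmp/scene0.npz'))
a=t['img'][130:260,160:420,::-1]; cv2.imwrite('pics/a.png',cv2.resize(a,None,fx=3,fy=3,interpolation=cv2.INTER_CUBIC))
a=s['img'][140:310,160:400,::-1]; cv2.imwrite('pics/b.png',cv2.resize(a,None,fx=3.3,fy=3.3,interpolation=cv2.INTER_CUBIC))
for n,c in(('top',t),('scene',s)):
    W=cloud(c); hsv=cv2.cvtColor(c['img'],cv2.COLOR_RGB2HSV)
    H,S,V=[hsv[...,i].astype(int) for i in range(3)]
    print(n,'table z',np.nanmedian(W[...,2][(H>60)&(H<90)&(S>150)]))
    for nm,m in(('yel',(H>18)&(H<32)&(S>150)&(V>80)),('orange',(H>5)&(H<=18)&(S>140)&(V>80)),('blue',(H>100)&(H<125)&(S>130)&(V>60))):
        m=m&(W[...,2]>0.02)&(W[...,0]<1.1)
        k,l,st,ce=cv2.connectedComponentsWithStats(m.astype(np.uint8))
        for i in range(1,k):
            if st[i,4]<25: continue
            P=W[l==i]; P=P[np.isfinite(P[:,2])]
            if len(P)<20: continue
            zt=np.percentile(P[:,2],90); Q=P[P[:,2]>zt-0.02][:,:2]
            r=cv2.minAreaRect((Q*1000).astype(np.float32))
            print(nm,ce[i].round(),st[i,4],'z90 %.3f'%zt,'med',np.median(P,0).round(3),'rect',np.round(r[0]),np.round(r[1]),round(r[2],1))
E
```

```text
top table z -0.003306209232755597
yel [420. 268.] 64 z90 0.219 med [ 0.304 -0.413  0.211] rect [ 287. -398.] [  4. 123.] 47.1
blue [304. 149.] 131 z90 0.052 med [ 0.695 -0.072  0.047] rect [695. -73.] [29. 45.] 62.4
blue [348. 191.] 842 z90 0.123 med [ 0.528 -0.181  0.071] rect [ 627. -176.] [25. 98.] 82.1
blue [370. 165.] 776 z90 0.143 med [ 0.628 -0.286  0.132] rect [ 626. -272.] [143.  57.] 81.6
blue [279. 201.] 74 z90 0.063 med [0.519 0.015 0.058] rect [511.  17.] [110.  25.] 71.5
blue [271. 224.] 268 z90 0.123 med [0.442 0.047 0.118] rect [441.  42.] [109.  21.] 70.5
blue [208. 260.] 161 z90 0.081 med [0.335 0.269 0.074] rect [324. 248.] [ 41. 145.] 24.9
blue [219. 287.] 632 z90 0.157 med [0.244 0.209 0.152] rect [241. 208.] [ 29. 143.] 25.4
scene table z -0.0012680922916470383
yel [294. 124.] 136 z90 0.202 med [0.299 0.232 0.199] rect [296. 233.] [ 18. 141.] 26.7
yel [318. 166.] 32 z90 0.154 med [0.46  0.216 0.149] rect [461. 215.] [  8. 118.] 9.8
yel [114. 205.] 633 z90 0.219 med [ 0.286 -0.405  0.205] rect [ 274. -398.] [ 22. 159.] 46.6
yel [210. 190.] 147 z90 0.155 med [ 0.356 -0.126  0.151] rect [ 356. -126.] [117.  21.] 26.1
yel [273. 195.] 109 z90 0.156 med [0.485 0.025 0.152] rect [485.  24.] [109.  18.] 69.5
orange [320. 166.] 52 z90 0.152 med [0.464 0.21  0.149] rect [461. 230.] [ 10. 161.] 8.8
blue [498.  92.] 387 z90 0.096 med [0.477 1.072 0.073] rect [ 477. 1071.] [110.  24.] 20.9
blue [283. 147.] 639 z90 0.155 med [0.282 0.182 0.082] rect [241. 205.] [ 34. 151.] 27.1
blue [269. 190.] 164 z90 0.121 med [0.438 0.04  0.118] rect [437.  40.] [109.  26.] 71.2
blue [275. 215.] 616 z90 0.072 med [0.477 0.034 0.05 ] rect [485.  24.] [111.  88.] 71.9
blue [217. 276.] 1718 z90 0.140 med [ 0.64  -0.26   0.123] rect [ 630. -257.] [179.  63.] 81.5
blue [285. 279.] 169 z90 0.049 med [ 0.7   -0.077  0.045] rect [697. -76.] [30. 47.] 63.0
```

View pics/a.png

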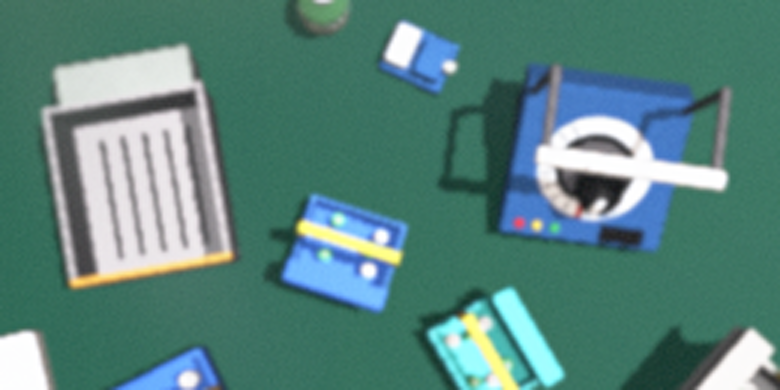

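View pics/b.png

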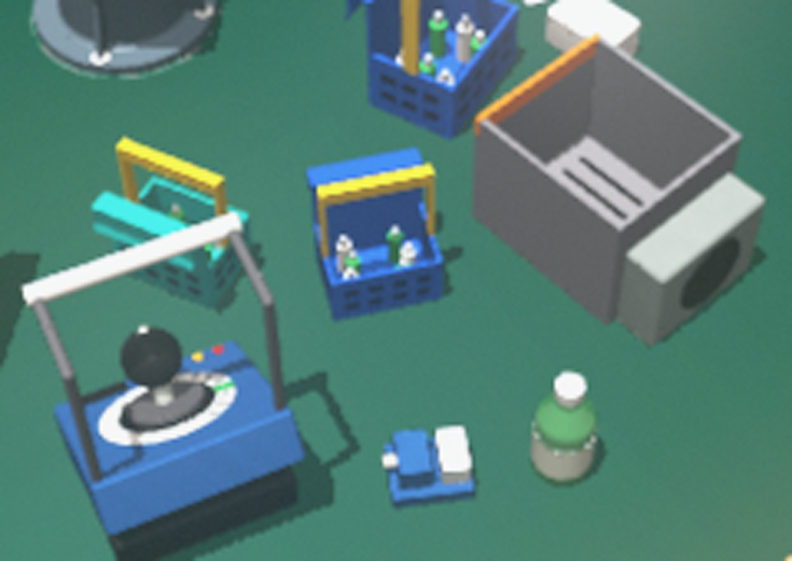

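The target basket is confirmed: its bar top is near z 0.154, the bar is 109 mm long, and the lip faces -x. Next I'll refine the rim, bar and ball.

```bash
python3 - <<'E'
from h import *
from scipy.optimize import least_squares
def line(P):
    c=P.mean(0);u,s,v=np.linalg.svd(P-c);d=v[0]*np.sign(v[0][1]);t=(P-c)@d
    n=np.array([-d[1],d[0]]);k=(P-c)@n
    return c+d*(t.min()+t.max())/2,np.degrees(np.arctan2(d[1],d[0])),t.max()-t.min(),k.min(),k.max()
for n in('top','scene'):
    c=dict(np.load('/tmp/%s0.npz'%n));W=cloud(c);I=c['img'].astype(int);r,g,b=I[...,0],I[...,1],I[...,2]
    hsv=cv2.cvtColor(c['img'],cv2.COLOR_RGB2HSV);H,S=hsv[...,0].astype(int),hsv[...,1].astype(int)
    X,Y,Z=[W[...,i] for i in range(3)]
    m=(H>8)&(H<32)&(S>80)&(abs(X-.485)<.08)&(abs(Y-.024)<.08)&(Z>.13)&(Z<.17)
    P=W[m];print(n,'bar',len(P),np.median(P[:,2]).round(4),[np.round(q,4) for q in line(P[:,:2])])
    m=(S>70)&(H>4)&(H<30)&(abs(X-.461)<.05)&(abs(Y-.22)<.12)&(Z>.125)&(Z<.17)
    P=W[m];print(n,'rim',len(P),np.median(P[:,2]).round(4),[np.round(q,4) for q in line(P[:,:2])])
    m=(abs(X-.55)<.15)&(abs(Y-.23)<.15)&(Z>.142)&(Z<.16)
    P=W[m];rr=cv2.minAreaRect((P[:,:2]*1000).astype(np.float32));print(n,'tubtop',len(P),np.round(rr[0]),np.round(rr[1]),round(rr[2],1))
    # ball
    m=(I.max(-1)<60)&(abs(X-.6)<.12)&(abs(Y+.24)<.12)&(Z>.15)&(Z<.27)
    P=W[m];print('ball pts',len(P))
    if len(P)>10:
        f=least_squares(lambda p:np.linalg.norm(P-p,axis=1)-.027,P.mean(0)-[0,0,.015],loss='soft_l1',f_scale=.003)
        print('ball',f.x.round(4),np.median(abs(f.fun)).round(4),P.min(0).round(3),P.max(0).round(3))
    m=(I.min(-1)>130)&(abs(X-.6)<.15)&(abs(Y+.24)<.15)&(Z>.25)
    P=W[m];print('tube',len(P),np.median(P[:,2]).round(4) if len(P) else '',[np.round(q,4) for q in line(P[:,:2])] if len(P)>5 else '')
E
```

```text
top bar 98 0.1531 [array([0.4845, 0.0265]), np.float64(70.6589), np.float64(0.1085), np.float64(-0.0052), np.float64(0.0054)]
top rim 123 0.1496 [array([0.4604, 0.2346]), np.float64(98.7704), np.float64(0.1698), np.float64(-0.0055), np.float64(0.0034)]
top tubtop 482 [552. 250.] [191. 171.] 8.9
ball pts 108
ball [ 0.5402 -0.2421  0.138 ] 0.0023 [ 0.518 -0.335  0.15 ] [ 0.641 -0.17   0.267]
tube 480 0.2983 [array([ 0.5546, -0.2433]), np.float64(80.1345), np.float64(0.1796), np.float64(-0.0788), np.float64(0.0174)]
scene bar 198 0.1497 [array([0.4871, 0.0232]), np.float64(70.3932), np.float64(0.1095), np.float64(-0.0088), np.float64(0.0111)]
scene rim 222 0.1439 [array([0.4615, 0.2313]), np.float64(98.8972), np.float64(0.1698), np.float64(-0.0062), np.float64(0.0082)]
scene tubtop 526 [550. 247.] [195. 178.] 9.8
ball pts 0
tube 528 0.2967 [array([ 0.559 , -0.2458]), np.float64(81.3558), np.float64(0.1798), np.float64(-0.0748), np.float64(0.0223)]
```

```bash
cat >> h.py <<'E'
def to(p,yang=None,Rt=None):
    """shift (tool axes, mm) and turn needed from measured pose"""
    o=robot.get_obs();Rc=R.from_quat(o['tool_rot']).as_matrix();p0=np.array(o['position'])
    if yang is not None:
        a=np.radians(yang);y=np.array([np.cos(a),np.sin(a),0]);z=np.array([0,0,-1.]);Rt=np.c_[np.cross(y,z),y,z]
    print('t',round(o['time'],2),'pos',p0.round(4),'q',np.round(o['q'],3),'F',np.round(o['ft_force'],1),'w',np.round(o['grip_width'],4))
    print('shift mm in current tool',((np.array(p)-p0)@Rc*1000).round(1))
    if Rt is not None:
        print('turn',R.from_matrix(Rc.T@Rt).as_rotvec().round(4),'shift mm in target tool',((np.array(p)-p0)@Rt*1000).round(1))
E
python3 -m inch '[{"dz":-30,"az":0.147},{"dz":-30,"az":0.147},{"az":0.147},{"az":0.147},{"az":0.147},{"az":0.147},{"az":0.147},{"az":0.147}]'
python3 -m inch '[{"az":0.147},{"az":0.147},{"gripper":46}]' 
python3 -c "
from h import *
to([.4855,.025,.25],-19.4)"
```

```text
t 0.15 pos [0.2658 0.5651 0.2218] q [ 0.952  0.528  1.434 -0.     1.181 -0.179] F [ 0.   0.4 -0. ] w 0.0869
shift mm in current tool [-428.8 -395.2  -27.7]
turn [-1.6000e-03  1.0000e-03  1.4696e+00] shift mm in target tool [-436.4  386.6  -28.2]invalid input
invalid input
```

```bash
python3 -m inch '[{"ax":0,"ay":0,"az":0.147,"dx":0,"dy":0,"dz":-30,"gripper":100},{"ax":0,"ay":0,"az":0.147,"dx":0,"dy":0,"dz":-30,"gripper":100}]'
```

```text
time: 0.35
position: [0.2655, 0.5646, 0.2816]
tool_rot: [0.362, 0.932, -0.002, -0.001]
ft_force: [0.8, 1.8, -0.1]
grip_width: 0.087
```

```bash
python3 -m inch '[{"ax":0,"ay":0,"az":0.147,"dx":0,"dy":0,"dz":0,"gripper":46},{"ax":0,"ay":0,"az":0.147,"dx":0,"dy":0,"dz":0,"gripper":46},{"ax":0,"ay":0,"az":0.147,"dx":0,"dy":0,"dz":0,"gripper":46},{"ax":0,"ay":0,"az":0.147,"dx":0,"dy":0,"dz":0,"gripper":46},{"ax":0,"ay":0,"az":0.147,"dx":0,"dy":0,"dz":0,"gripper":46},{"ax":0,"ay":0,"az":0.147,"dx":0,"dy":0,"dz":0,"gripper":46},{"ax":0,"ay":0,"az":0.147,"dx":0,"dy":0,"dz":0,"gripper":46},{"ax":0,"ay":0,"az":0.147,"dx":0,"dy":0,"dz":0,"gripper":46}]' 40
python3 -c "
from h import *
to([.4855,.025,.25],-19.4)"
```

```text
time: 1.15
position: [0.2658, 0.5653, 0.2821]
tool_rot: [0.818, 0.575, -0.0, 0.0]
ft_force: [-0.7, 0.9, -0.0]
grip_width: 0.041
t 1.15 pos [0.2658 0.5653 0.2821] q [0.953 0.469 1.362 0.    1.311 1.298] F [-0.7  0.9 -0. ] w 0.041
shift mm in current tool [-434.1  389.5   32.4]
turn [-0.0003  0.001  -0.0064] shift mm in target tool [-436.6  386.6   32.1]
```

```bash
python3 -m inch '[{"ax":0,"ay":0,"az":0,"dx":-36,"dy":32.5,"dz":0,"gripper":46},{"ax":0,"ay":0,"az":0,"dx":-36,"dy":32.5,"dz":0,"gripper":46},{"ax":0,"ay":0,"az":0,"dx":-36,"dy":32.5,"dz":0,"gripper":46},{"ax":0,"ay":0,"az":0,"dx":-36,"dy":32.5,"dz":0,"gripper":46},{"ax":0,"ay":0,"az":0,"dx":-36,"dy":32.5,"dz":0,"gripper":46},{"ax":0,"ay":0,"az":0,"dx":-36,"dy":32.5,"dz":0,"gripper":46},{"ax":0,"ay":0,"az":0,"dx":-36,"dy":32.5,"dz":0,"gripper":46},{"ax":0,"ay":0,"az":0,"dx":-36,"dy":32.5,"dz":0,"gripper":46}]'
python3 -m inch '[{"ax":0,"ay":0,"az":0,"dx":-36,"dy":32.5,"dz":0,"gripper":46},{"ax":0,"ay":0,"az":0,"dx":-36,"dy":32.5,"dz":0,"gripper":46},{"ax":0,"ay":0,"az":0,"dx":-36,"dy":32.5,"dz":0,"gripper":46},{"ax":0,"ay":0,"az":-0.006,"dx":-38,"dy":32,"dz":0,"gripper":46},{"ax":0,"ay":0,"az":0,"dx":0,"dy":0,"dz":0,"gripper":46}]'
python3 -c "
from h import *
to([.4855,.025,.126],-19.4)
cam('wrist','w1.png')"
```

```text
time: 1.95
position: [0.4157, 0.2056, 0.2825]
tool_rot: [0.816, 0.578, 0.0, -0.0]
ft_force: [0.1, 0.1, -0.3]
grip_width: 0.0401
time: 2.45
position: [0.492, 0.0211, 0.2826]
tool_rot: [0.817, 0.577, 0.0, 0.002]
ft_force: [-0.4, -0.4, 0.8]
grip_width: 0.0398
t 2.45 pos [0.492  0.0211 0.2826] q [-0.183  0.273  1.682 -0.002  1.184  0.158] F [-0.4 -0.4  0.8] w 0.0398
shift mm in current tool [  1.8  -8.  156.6]
turn [ 0.0035  0.0016 -0.0015] shift mm in target tool [  1.5  -7.4 156.6]
```

View pics/w1.png

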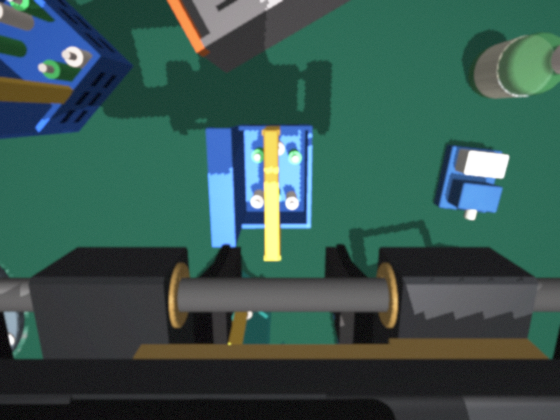

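The wrist view shows the yellow bar running from (270,128) to (272,260), almost parallel to the pads, with the lip to its left. I'll measure the bar with this camera.

```bash
python3 - <<'E'
from h import *
c=cam('wrist');W=cloud(c);o=robot.get_obs()
hsv=cv2.cvtColor(c['img'],cv2.COLOR_RGB2HSV);H,S,V=[hsv[...,i].astype(int) for i in range(3)]
X,Y,Z=[W[...,i] for i in range(3)]
m=(H>18)&(H<32)&(S>150)&(V>80)&(Z>.147)&(Z<.17)&(abs(X-.4855)<.08)
P=W[m];r=cv2.minAreaRect((P[:,:2]*1000).astype(np.float32));print(len(P),np.median(P[:,2]),r)
m=(H>5)&(H<22)&(S>120)&(abs(X-.46)<.06)&(Y>.13)&(Y<.3)&(Z>.13)
P=W[m];print('rim piece',len(P),np.median(P,0) if len(P) else '')
E
```

```text
484 0.1529054923014058 ((495.9673156738281, 61.170021057128906), (38.7039909362793, 10.287571907043457), 69.88239288330078)
rim piece 718 [0.47038142 0.17192556 0.14923454]
```

```bash
python3 -c "
from h import *
to([.4838,.0265,.128],-19.4)"
python3 -m inch '[{"ax":0.003,"ay":0.0015,"az":0,"dx":-0.5,"dy":-10,"dz":30,"gripper":46},{"ax":0,"ay":0,"az":0,"dx":0,"dy":0,"dz":30,"gripper":46},{"ax":0,"ay":0,"az":0,"dx":0,"dy":0,"dz":30,"gripper":46},{"ax":0,"ay":0,"az":0,"dx":0,"dy":0,"dz":0,"gripper":46}]'
python3 -c "
from h import *
to([.4838,.0265,.128],-19.4)"
```

```text
t 2.55 pos [0.4889 0.0258 0.2821] q [-1.760e-01  2.710e-01  1.686e+00  1.000e-03  1.186e+00  1.600e-01] F [0.6 0.7 0.4] w 0.0403
shift mm in current tool [ -1.   -4.8 154.1]
turn [-0.0016 -0.0003  0.0024] shift mm in target tool [ -1.   -5.  154.1]
time: 2.95
position: [0.4752, 0.0319, 0.1895]
tool_rot: [0.814, 0.581, -0.004, -0.005]
ft_force: [-0.4, 0.6, -0.2]
grip_width: 0.0402
t 2.95 pos [0.4752 0.0319 0.1895] q [-0.17   0.383  1.825  0.003  0.947  0.159] F [-0.4  0.6 -0.2] w 0.0402
shift mm in current tool [-2.3 10.7 61.4]
turn [-0.0128 -0.0002  0.008 ] shift mm in target tool [-2.3  9.9 61.5]
```

```bash
python3 -m inch '[{"ax":0,"ay":0,"az":0,"dx":0,"dy":0,"dz":0,"gripper":46},{"ax":0,"ay":0,"az":0,"dx":0,"dy":0,"dz":0,"gripper":46},{"ax":0,"ay":0,"az":0,"dx":0,"dy":0,"dz":0,"gripper":46}]'
python3 -c "
from h import *
to([.4838,.0265,.128],-19.4)"
```

```text
time: 3.25
position: [0.4804, 0.0299, 0.1941]
tool_rot: [0.814, 0.58, 0.001, -0.0]
ft_force: [0.3, -0.0, 0.1]
grip_width: 0.0399
t 3.25 pos [0.4804 0.0299 0.1941] q [-0.172  0.377  1.817  0.002  0.947  0.159] F [ 0.3 -0.   0.1] w 0.0399
shift mm in current tool [-2.2  4.3 66.1]
turn [ 0.0003 -0.0021  0.0064] shift mm in target tool [-2.1  4.4 66.1]
```

```bash
python3 -m inch '[{"ax":0,"ay":0,"az":0.006,"dx":-2,"dy":4,"dz":20,"gripper":46},{"ax":0,"ay":0,"az":0,"dx":0,"dy":0,"dz":20,"gripper":46},{"ax":0,"ay":0,"az":0,"dx":0,"dy":0,"dz":18,"gripper":46},{"ax":0,"ay":0,"az":0,"dx":0,"dy":0,"dz":8,"gripper":46},{"ax":0,"ay":0,"az":0,"dx":0,"dy":0,"dz":0,"gripper":46},{"ax":0,"ay":0,"az":0,"dx":0,"dy":0,"dz":0,"gripper":46},{"ax":0,"ay":0,"az":0,"dx":0,"dy":0,"dz":0,"gripper":46}]'
python3 -c "
from h import *
to([.4838,.0265,.128],-19.4)
cam('wrist','w2.png');cam('scene','s2.png')"
```

```text
time: 3.95
position: [0.4831, 0.0265, 0.1275]
tool_rot: [0.816, 0.578, 0.001, -0.001]
ft_force: [-0.3, -0.6, 0.3]
grip_width: 0.0401
t 3.95 pos [0.4831 0.0265 0.1275] q [-0.178  0.492  1.873  0.003  0.777  0.159] F [-0.3 -0.6  0.3] w 0.0401
shift mm in current tool [ 0.3  0.6 -0.5]
turn [-0.0008 -0.0018 -0.0004] shift mm in target tool [ 0.3  0.6 -0.5]
```

View pics/w2.png

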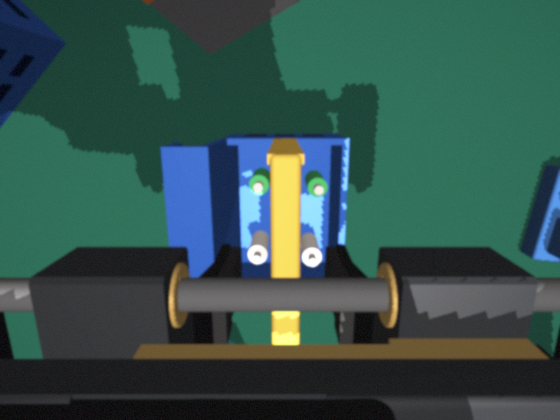

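View pics/s2.png

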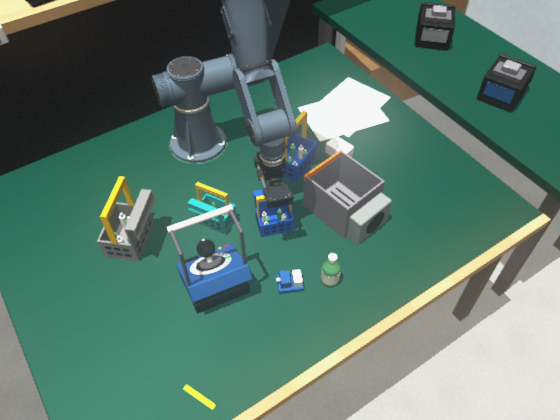

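The bar lies centred between the fingers (column 286 against a jaw middle of about 283). I'll close with 40 N.

```bash
python3 -m inch '[{"ax":0,"ay":0,"az":0,"dx":0,"dy":0,"dz":0,"gripper":0},{"ax":0,"ay":0,"az":0,"dx":0,"dy":0,"dz":0,"gripper":0},{"ax":0,"ay":0,"az":0,"dx":0,"dy":0,"dz":0,"gripper":0},{"ax":0,"ay":0,"az":0,"dx":0,"dy":0,"dz":0,"gripper":0},{"ax":0,"ay":0,"az":0,"dx":0,"dy":0,"dz":0,"gripper":0},{"ax":0,"ay":0,"az":0,"dx":0,"dy":0,"dz":0,"gripper":0}]' 45
python3 -m inch '[{"ax":0,"ay":0,"az":0,"dx":0,"dy":0,"dz":-15,"gripper":0},{"ax":0,"ay":0,"az":0,"dx":0,"dy":0,"dz":-30,"gripper":0},{"ax":0,"ay":0,"az":0,"dx":0,"dy":0,"dz":-45,"gripper":0},{"ax":0,"ay":0,"az":0,"dx":0,"dy":0,"dz":-45,"gripper":0},{"ax":0,"ay":0,"az":0,"dx":0,"dy":0,"dz":-35,"gripper":0},{"ax":0,"ay":0,"az":0,"dx":0,"dy":0,"dz":-20,"gripper":0},{"ax":0,"ay":0,"az":0,"dx":0,"dy":0,"dz":0,"gripper":0},{"ax":0,"ay":0,"az":0,"dx":0,"dy":0,"dz":0,"gripper":0}]'
python3 -c "
from h import *
to([.507,.2415,.318],8.9)
cam('wrist','w3.png')"
```

```text
time: 4.65
position: [0.4826, 0.0265, 0.1265]
tool_rot: [0.816, 0.578, -0.0, -0.001]
ft_force: [1.6, -0.4, -1.0]
grip_width: 0.0113
time: 5.45
position: [0.4816, 0.0264, 0.3153]
tool_rot: [0.816, 0.578, -0.001, -0.003]
ft_force: [-0.4, 0.0, -4.3]
grip_width: 0.0117
t 5.45 pos [0.4816 0.0264 0.3153] q [-0.179  0.226  1.65   0.002  1.271  0.16 ] F [-0.4  0.  -4.3] w 0.0117
shift mm in current tool [211.4 -47.6  -2.2]
turn [-0.0051 -0.0024 -0.4943] shift mm in target tool [208.6  58.4  -2.7]
```

View pics/w3.png

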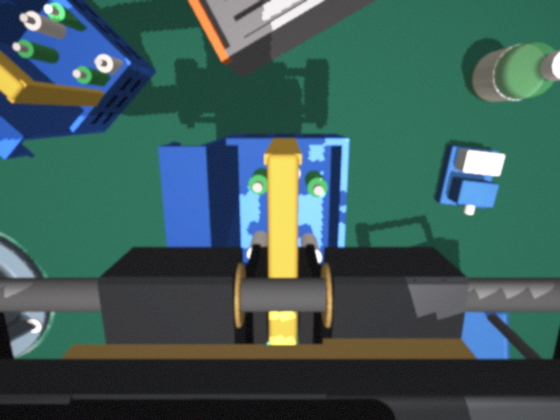

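```bash
python3 -m inch '[{"ax":0,"ay":0,"az":-0.07,"dx":0,"dy":0,"dz":0,"gripper":0},{"ax":0,"ay":0,"az":-0.125,"dx":0,"dy":0,"dz":0,"gripper":0},{"ax":0,"ay":0,"az":-0.125,"dx":0,"dy":0,"dz":0,"gripper":0},{"ax":0,"ay":0,"az":-0.114,"dx":0,"dy":0,"dz":0,"gripper":0},{"ax":0,"ay":0,"az":-0.06,"dx":0,"dy":0,"dz":0,"gripper":0},{"ax":0,"ay":0,"az":0,"dx":20,"dy":6,"dz":0,"gripper":0},{"ax":0,"ay":0,"az":0,"dx":38,"dy":10,"dz":-3,"gripper":0},{"ax":0,"ay":0,"az":0,"dx":40,"dy":10,"dz":0,"gripper":0}]'
python3 -m inch '[{"ax":0,"ay":0,"az":0,"dx":40,"dy":10,"dz":0,"gripper":0},{"ax":0,"ay":0,"az":0,"dx":40,"dy":10,"dz":0,"gripper":0},{"ax":0,"ay":0,"az":0,"dx":20,"dy":8,"dz":0,"gripper":0},{"ax":0,"ay":0,"az":0,"dx":10,"dy":4,"dz":0,"gripper":0},{"ax":0,"ay":0,"az":0,"dx":0,"dy":0,"dz":0,"gripper":0},{"ax":0,"ay":0,"az":0,"dx":0,"dy":0,"dz":0,"gripper":0},{"ax":0,"ay":0,"az":0,"dx":0,"dy":0,"dz":0,"gripper":0}]'
python3 -c "
from h import *
to([.507,.2415,.318],8.9)
c=cam('wrist','w4.png');cam('scene','s4.png')
"
```

```text
time: 6.3
position: [0.4925, 0.1274, 0.3174]
tool_rot: [0.651, 0.759, -0.001, -0.003]
ft_force: [1.7, 0.7, -3.6]
grip_width: 0.0121
time: 7.0
position: [0.5076, 0.2391, 0.3194]
tool_rot: [0.651, 0.759, -0.001, -0.002]
ft_force: [0.1, 0.2, -2.9]
grip_width: 0.0113
t 7.0 pos [0.5076 0.2391 0.3194] q [0.24  0.342 1.467 0.002 1.336 0.086] F [ 0.1  0.2 -2.9] w 0.0113
shift mm in current tool [ 2.4 -0.2  1.4]
turn [-0.0036 -0.0019 -0.0019] shift mm in target tool [ 2.4 -0.2  1.4]
```

View pics/w4.png

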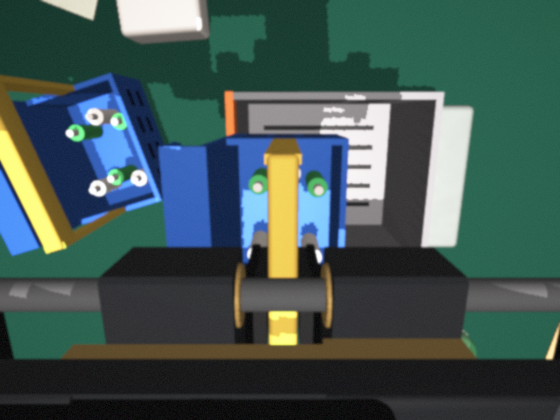

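View pics/s4.png

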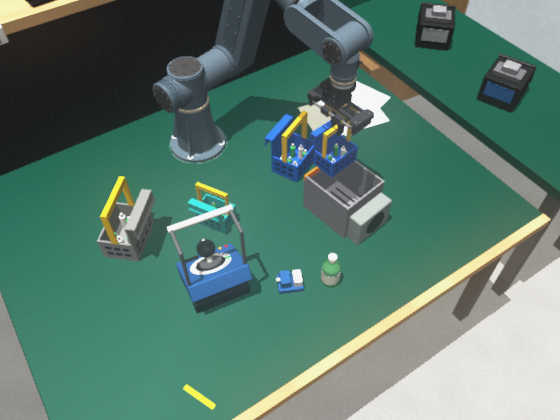

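The basket is held level above the tub, and the orange rim end is visible at about (230,98). I'll measure the lip and rim with the same camera, in tool axes.

```bash
python3 - <<'E'
from h import *
for n in('wrist','top','scene'):
    c=cam(n,n+'5.png');W=cloud(c);o=robot.get_obs()
    hsv=cv2.cvtColor(c['img'],cv2.COLOR_RGB2HSV);H,S,V=[hsv[...,i].astype(int) for i in range(3)]
    Rc=R.from_quat(o['tool_rot']).as_matrix();T=(W-np.array(o['position']))@Rc*1000  # tool y = tub x ; tool z down
    Z=W[...,2]
    m=(H>4)&(H<30)&(S>90)&(Z>.14)&(Z<.16)&(abs(T[...,0])<110)&(abs(T[...,1]+47)<30)
    P=T[m];print(n,'orange',len(P),np.median(P,0).round(1),np.percentile(P[:,1],[3,50,97]).round(1),'x',P[:,0].min().round(),P[:,0].max().round()) if len(P) else 0
    m=(H>18)&(H<32)&(S>120)&(abs(T[...,0])<65)&(abs(T[...,1])<12)&(abs(T[...,2]+27)<15)
    P=T[m];print(' bar',len(P),np.median(P,0).round(1),np.percentile(P[:,1],[3,50,97]).round(1),'x',P[:,0].min().round(),P[:,0].max().round()) if len(P) else 0
    m=(H>100)&(H<125)&(S>120)&(abs(T[...,0])<65)&(T[...,1]<-30)&(T[...,1]>-75)&(abs(T[...,2]-5)<10)
    P=T[m];print(' lip top',len(P),np.median(P,0).round(1),np.percentile(P[:,1],[3,50,97]).round(1),'x',P[:,0].min().round(),P[:,0].max().round()) if len(P) else 0
E
```

```text
wrist orange 381 [ 71.  -47.8 171. ] [-51.5 -47.8 -44.7] x 52.0 89.0
 bar 4496 [ 28.8  -0.3 -26.5] [-5.8 -0.3  5.3] x -25.0 56.0
 lip top 4930 [ 32.9 -46.4   8.8] [-57.3 -46.4 -36. ] x 5.0 56.0
top orange 29 [-64.4 -47.3 170.3] [-50.4 -47.3 -43.7] x -83.0 -42.0
 bar 30 [-42.5  -1.4 -26.8] [-5.3 -1.4  2.7] x -55.0 -30.0
 lip top 78 [-39.  -45.9   8.5] [-56.4 -45.9 -35.7] x -55.0 52.0
scene orange 50 [-53.2 -46.8 173.6] [-53.7 -46.8 -42.6] x -86.0 -23.0
 bar 97 [-34.    2.1 -24.2] [-7.6  2.1  6.7] x -60.0 36.0
 lip top 141 [-25.5 -46.8   9. ] [-57.1 -46.8 -35.1] x -59.0 24.0
```

Rim sits at tool y -47.5 at both ends and the slot centre at -47, so they are aligned. I'll descend.

```bash
python3 -m inch '[{"ax":0,"ay":0,"az":0,"dx":2,"dy":-0.5,"dz":10,"gripper":0},{"ax":0,"ay":0,"az":0,"dx":0,"dy":0,"dz":25,"gripper":0},{"ax":0,"ay":0,"az":0,"dx":0,"dy":0,"dz":30,"gripper":0},{"ax":0,"ay":0,"az":0,"dx":0,"dy":0,"dz":30,"gripper":0},{"ax":0,"ay":0,"az":0,"dx":0,"dy":0,"dz":20,"gripper":0},{"ax":0,"ay":0,"az":0,"dx":0,"dy":0,"dz":5,"gripper":0},{"ax":0,"ay":0,"az":0,"dx":0,"dy":0,"dz":0,"gripper":0},{"ax":0,"ay":0,"az":0,"dx":0,"dy":0,"dz":0,"gripper":0}]'
python3 - <<'E'
from h import *
to([.507,.2415,.161],8.9)
for n in('wrist',):
    c=cam(n,n+'6.png');W=cloud(c);o=robot.get_obs()
    hsv=cv2.cvtColor(c['img'],cv2.COLOR_RGB2HSV);H,S,V=[hsv[...,i].astype(int) for i in range(3)]
    Rc=R.from_quat(o['tool_rot']).as_matrix();T=(W-np.array(o['position']))@Rc*1000
    Z=W[...,2]
    m=(H>4)&(H<30)&(S>90)&(Z>.14)&(Z<.16)&(abs(T[...,0])<110)&(abs(T[...,1]+47)<30)
    P=T[m];print(n,'orange',len(P),np.median(P,0).round(1),np.percentile(P[:,1],[3,50,97]).round(1),'x',P[:,0].min().round(),P[:,0].max().round()) if len(P) else 0
    m=(H>100)&(H<125)&(S>120)&(abs(T[...,0])<65)&(T[...,1]<-30)&(T[...,1]>-75)&(abs(T[...,2]-5)<10)
    P=T[m];print(' lip top',len(P),np.median(P,0).round(1),np.percentile(P[:,1],[3,50,97]).round(1),'x',P[:,0].min().round(),P[:,0].max().round()) if len(P) else 0
E
```

```text
time: 8.05
position: [0.5078, 0.2431, 0.201]
tool_rot: [0.65, 0.76, 0.001, -0.001]
ft_force: [-0.3, 0.1, -4.2]
grip_width: 0.0113
t 8.05 pos [0.5078 0.2431 0.201 ] q [0.246 0.47  1.614 0.003 1.056 0.09 ] F [-0.3  0.1 -4.2] w 0.0113
shift mm in current tool [-1.5 -1.1 40. ]
turn [ 0.0004 -0.003  -0.0003] shift mm in target tool [-1.4 -1.1 40. ]
wrist orange 874 [ 69.8 -48.3  52.1] [-52.1 -48.3 -45.4] x 54.0 86.0
 lip top 4890 [ 32.9 -46.5   9. ] [-57.5 -46.5 -36.1] x 5.0 56.0
```

View pics/wrist6.png

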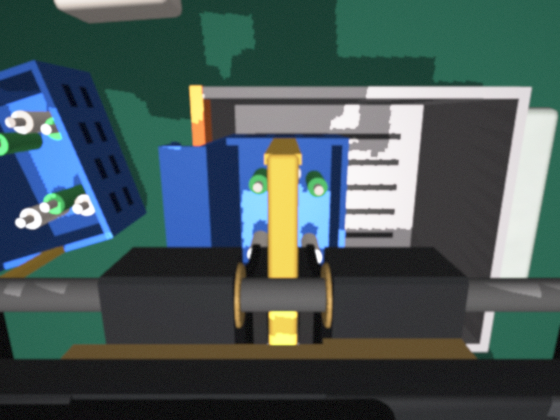

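The rim (orange at (197,110)) is at -48.3, so I'll shift -1 mm and lower slowly, watching the force.

```bash
python3 -m inch '[{"ax":0,"ay":0,"az":0,"dx":0,"dy":-1,"dz":5,"gripper":0},{"ax":0,"ay":0,"az":0,"dx":0,"dy":0,"dz":5,"gripper":0},{"ax":0,"ay":0,"az":0,"dx":0,"dy":0,"dz":5,"gripper":0},{"ax":0,"ay":0,"az":0,"dx":0,"dy":0,"dz":5,"gripper":0},{"ax":0,"ay":0,"az":0,"dx":0,"dy":0,"dz":5,"gripper":0},{"ax":0,"ay":0,"az":0,"dx":0,"dy":0,"dz":0,"gripper":0},{"ax":0,"ay":0,"az":0,"dx":0,"dy":0,"dz":0,"gripper":0}]'
python3 -m inch '[{"ax":0,"ay":0,"az":0,"dx":0,"dy":0,"dz":3,"gripper":0},{"ax":0,"ay":0,"az":0,"dx":0,"dy":0,"dz":3,"gripper":0},{"ax":0,"ay":0,"az":0,"dx":0,"dy":0,"dz":3,"gripper":0},{"ax":0,"ay":0,"az":0,"dx":0,"dy":0,"dz":2,"gripper":0},{"ax":0,"ay":0,"az":0,"dx":0,"dy":0,"dz":0,"gripper":0},{"ax":0,"ay":0,"az":0,"dx":0,"dy":0,"dz":0,"gripper":0}]'
```

```text
time: 8.8
position: [0.5058, 0.2427, 0.1748]
tool_rot: [0.65, 0.76, -0.0, -0.002]
ft_force: [-0.5, -0.5, -4.2]
grip_width: 0.0113
time: 9.4
position: [0.5058, 0.2427, 0.1639]
tool_rot: [0.65, 0.76, 0.0, -0.002]
ft_force: [0.2, 0.1, -3.7]
grip_width: 0.0115
```

```bash
python3 -m inch '[{"ax":0,"ay":0,"az":0,"dx":0,"dy":0,"dz":1,"gripper":0},{"ax":0,"ay":0,"az":0,"dx":0,"dy":0,"dz":1,"gripper":0},{"ax":0,"ay":0,"az":0,"dx":0,"dy":0,"dz":0,"gripper":0},{"ax":0,"ay":0,"az":0,"dx":0,"dy":0,"dz":0,"gripper":0}]'
python3 -m inch '[{"ax":0,"ay":0,"az":0,"dx":0,"dy":0,"dz":1,"gripper":0},{"ax":0,"ay":0,"az":0,"dx":0,"dy":0,"dz":0,"gripper":0},{"ax":0,"ay":0,"az":0,"dx":0,"dy":0,"dz":0,"gripper":0}]'
```

```text
time: 9.8
position: [0.5058, 0.2427, 0.162]
tool_rot: [0.65, 0.76, 0.0, -0.002]
ft_force: [0.2, -0.1, -4.2]
grip_width: 0.0111
time: 10.1
position: [0.506, 0.2428, 0.1614]
tool_rot: [0.65, 0.76, 0.0, -0.001]
ft_force: [-0.3, 0.2, -1.6]
grip_width: 0.0116
```

```bash
python3 -m inch '[{"ax":0,"ay":0,"az":0,"dx":0,"dy":0,"dz":0.5,"gripper":0},{"ax":0,"ay":0,"az":0,"dx":0,"dy":0,"dz":0,"gripper":0},{"ax":0,"ay":0,"az":0,"dx":0,"dy":0,"dz":0,"gripper":0}]'
python3 -m inch '[{"ax":0,"ay":0,"az":0,"dx":0,"dy":0,"dz":0,"gripper":17},{"ax":0,"ay":0,"az":0,"dx":0,"dy":0,"dz":0,"gripper":25},{"ax":0,"ay":0,"az":0,"dx":0,"dy":0,"dz":0,"gripper":40},{"ax":0,"ay":0,"az":0,"dx":0,"dy":0,"dz":0,"gripper":40},{"ax":0,"ay":0,"az":0,"dx":0,"dy":0,"dz":0,"gripper":40}]'
python3 -c "
from h import *
to([.507,.2415,.31],8.9)
cam('wrist','w7.png')
cam('scene','s7.png')"
```

```text
time: 10.4
position: [0.5062, 0.2428, 0.161]
tool_rot: [0.65, 0.76, 0.001, -0.001]
ft_force: [0.3, -0.3, 1.8]
grip_width: 0.0112
time: 10.9
position: [0.5057, 0.2427, 0.1604]
tool_rot: [0.65, 0.76, 0.0, -0.002]
ft_force: [0.0, -0.3, 0.8]
grip_width: 0.0327
t 10.9 pos [0.5057 0.2427 0.1604] q [0.247 0.524 1.656 0.004 0.964 0.09 ] F [ 0.  -0.3  0.8] w 0.0327
shift mm in current tool [  -1.     0.8 -149.6]
turn [-0.0022 -0.0027 -0.0003] shift mm in target tool [  -1.4    1.1 -149.6]
```

View pics/w7.png

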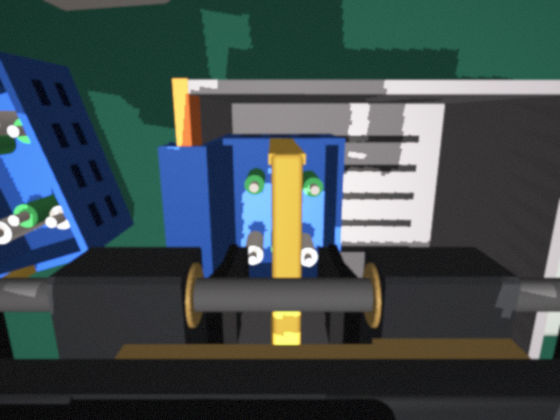

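The basket sits on the rim, with the orange edge running under the lip at (183,120), and the fingers are free of the bar. I'll rise clear and look again.

```bash
python3 -m inch '[{"ax":0,"ay":0,"az":0,"dx":0,"dy":0.5,"dz":-15,"gripper":40},{"ax":0,"ay":0,"az":0,"dx":0,"dy":0,"dz":-30,"gripper":40},{"ax":0,"ay":0,"az":0,"dx":0,"dy":0,"dz":-45,"gripper":40},{"ax":0,"ay":0,"az":0,"dx":0,"dy":0,"dz":-50,"gripper":40},{"ax":0,"ay":0,"az":0,"dx":0,"dy":0,"dz":-50,"gripper":100},{"ax":0,"ay":0,"az":0,"dx":-40,"dy":0,"dz":-30,"gripper":100},{"ax":0,"ay":0,"az":0,"dx":-40,"dy":0,"dz":0,"gripper":100},{"ax":0,"ay":0,"az":0,"dx":-50,"dy":0,"dz":0,"gripper":100}]'
python3 -m inch '[{"ax":0,"ay":0,"az":0,"dx":-50,"dy":0,"dz":0,"gripper":100},{"ax":0,"ay":0,"az":0,"dx":-50,"dy":0,"dz":0,"gripper":100},{"ax":0,"ay":0,"az":0,"dx":-50,"dy":0,"dz":0,"gripper":100},{"ax":0,"ay":0,"az":0,"dx":0,"dy":0,"dz":0,"gripper":100}]'
python3 - <<'E'
from h import *
to([.45,.0,.37])
for n in('scene','top','wrist'):
    c=cam(n,n+'8.png'); np.savez('/tmp/'+n+'8.npz',**{k:np.array(v) for k,v in c.items()})
    if n=='scene':
        cv2.imwrite('pics/s8z.png',cv2.resize(c['img'][130:310,160:400,::-1],None,fx=3.3,fy=3.3,interpolation=cv2.INTER_CUBIC))
    if n=='top':
        cv2.imwrite('pics/t8z.png',cv2.resize(c['img'][130:260,160:420,::-1],None,fx=3,fy=3,interpolation=cv2.INTER_CUBIC))
E
```

```text
time: 11.8
position: [0.5272, 0.1136, 0.382]
tool_rot: [0.649, 0.761, 0.002, -0.0]
ft_force: [0.7, 0.9, -0.6]
grip_width: 0.059
time: 12.2
position: [0.5509, -0.0405, 0.3793]
tool_rot: [0.653, 0.757, -0.001, -0.001]
ft_force: [0.4, 1.2, -0.7]
grip_width: 0.0854
t 12.2 pos [ 0.5509 -0.0405  0.3793] q [-2.750e-01  2.830e-01  1.392e+00 -1.000e-03  1.469e+00 -4.220e-01] F [ 0.4  1.2 -0.7] w 0.0854
shift mm in current tool [ 54.9 -93.9   9.5]
```

View pics/s8z.png

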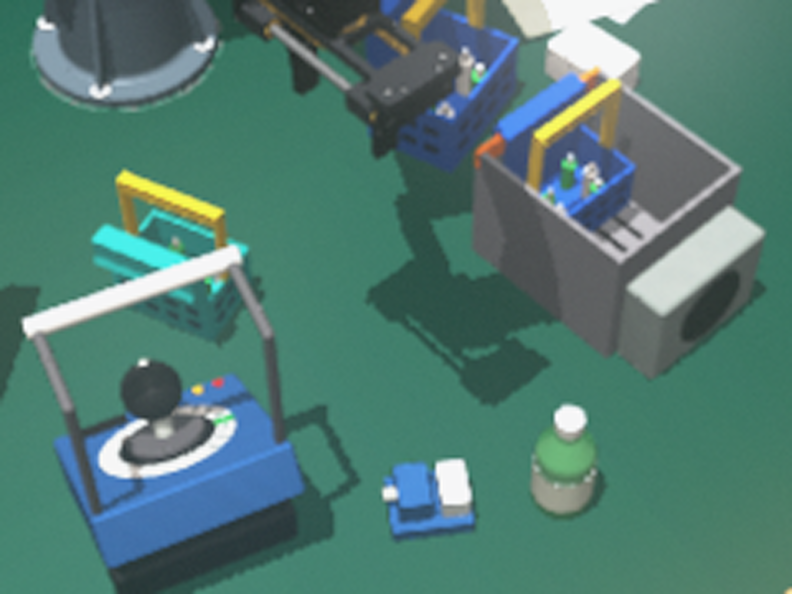

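View pics/t8z.png

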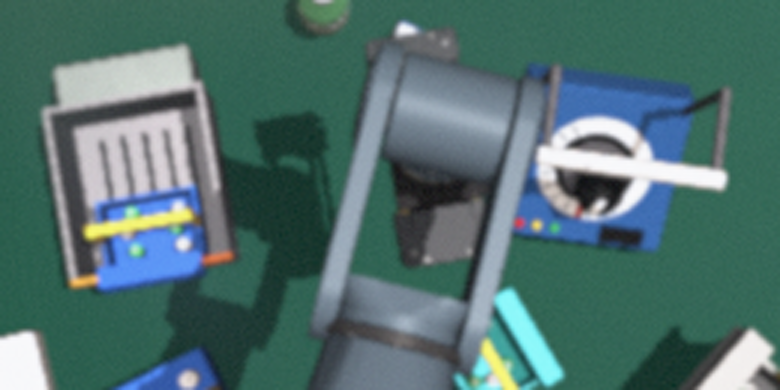

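View pics/wrist8.png

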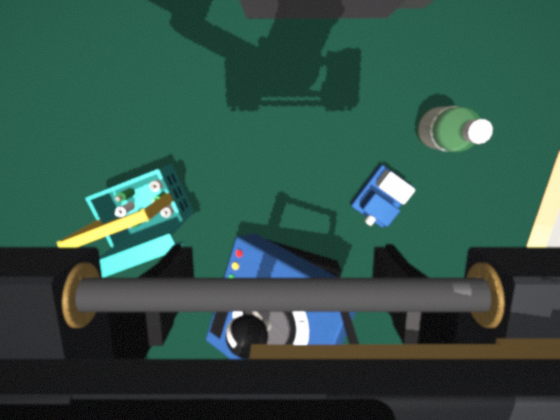

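The basket hangs on the rim: the lip is over the orange edge and the bar is parallel to it. Next I'll measure the knob and the lamp frame for clearance.

```bash
python3 - <<'E'
from h import *
from scipy.optimize import least_squares
allP=[]
for n in('top0','scene0','scene8','wrist8'):
    c=dict(np.load('/tmp/%s.npz'%n));W=cloud(c);I=c['img'].astype(int)
    X,Y,Z=[W[...,i] for i in range(3)]
    m=(I.max(-1)<75)&(abs(X-.54)<.06)&(abs(Y+.242)<.06)&(Z>.1)&(Z<.19)
    P=W[m]
    for it in range(3):
        f=least_squares(lambda p:np.linalg.norm(P-p,axis=1)-.027,P.mean(0)-[0,0,.01] if it==0 else f.x,loss='soft_l1',f_scale=.002)
        P=P[abs(np.linalg.norm(P-f.x,axis=1)-.027)<.005]
    print(n,len(P),'ball',f.x.round(4),np.median(abs(f.fun)).round(4))
    # tube
    m=(I.min(-1)>110)&(abs(X-.55)<.1)&(abs(Y+.24)<.15)&(Z>.27)&(Z<.32)
    P=W[m]
    if len(P)>20:
        P=P[abs(P[:,0]-np.median(P[:,0]))<.04]
        r=cv2.minAreaRect((P[:,:2]*1000).astype(np.float32));print('  tube',len(P),np.median(P[:,2]).round(4),np.percentile(P[:,2],95).round(4),np.round(r[0],1),np.round(r[1],1),round(r[2],1))
    m=(I[...,2]>I[...,0]+40)&(abs(X-.6)<.16)&(abs(Y+.25)<.13)&(Z>.03)&(Y<-.13)
    P=W[m]; r=cv2.minAreaRect((P[:,:2]*1000).astype(np.float32));print('  box',len(P),np.round(r[0],1),np.round(r[1],1),round(r[2],1))
E
```

```text
top0 114 ball [ 0.535  -0.2408  0.1367] 0.0014
  tube 464 0.2984 0.3038 [ 564.9 -243.4] [179.1  63.8] 85.2
  box 1862 [ 575.2 -246.7] [181.2 183.6] 81.1
scene0 154 ball [ 0.534  -0.2419  0.1354] 0.0015
  tube 508 0.2966 0.3017 [ 563.9 -245.5] [179.3  67.6] 86.7
  box 1888 [ 575.7 -248.6] [180.2 186.1] 81.2
scene8 178 ball [ 0.5338 -0.2425  0.1353] 0.0015
  tube 511 0.2965 0.3016 [ 562.3 -245.9] [179.1  65.9] 87.8
  box 1887 [ 574.6 -248.5] [180.3 185.5] 81.4
wrist8 1078 ball [ 0.5333 -0.2397  0.1362] 0.0004
  box 4173 [ 572.7 -244.8] [180.4 183.5] 81.1
```

```bash
cat >> h.py <<'E'
ball=np.array([.534,-.241,.136]);byaw=np.radians(-8.8)
bx=np.array([np.cos(byaw),np.sin(byaw),0]);by=np.array([-np.sin(byaw),np.cos(byaw),0])
ax=-np.sin(np.radians(32))*bx+np.cos(np.radians(32))*np.array([0,0,1])
pp=np.cross(by,ax)  # perp, toward +x/up
def dialR(th):  # tool z=-ax; jaw dir y at th (rad) turning from box y, clockwise seen from above(+ about tool z)
    z=-ax; y0=by; y=np.cos(th)*y0+np.sin(th)*np.cross(z,y0)
    return np.c_[np.cross(y,z),y,z]
E
python3 - <<'E'
from h import *
print(ax,pp)
c=dict(np.load('/tmp/scene8.npz'));c2=dict(np.load('/tmp/top0.npz'))
for c in(c,c2):
    W=cloud(c)-ball
    U,V,Yy=W@pp*1000,W@ax*1000,W@by*1000
    I=c['img'].astype(int)
    m=(abs(Yy)<100)&(V>-70)&(V<230)&(U>-20)&(U<170)&(abs(Yy)>60)&(I.max(-1)-I.min(-1)<45)
    for s in(-1,1):
        for v in range(-60,220,20):
            k=m&(V>=v)&(V<v+20)&(Yy*s>0)
            if k.sum()>2: print(s,v,k.sum(),'perp',np.percentile(U[k],[5,95]).round(),'y',np.percentile(Yy[k],[5,95]).round())
    print()
E
```

```text
[-0.52368126  0.08107014  0.8480481 ] [ 0.8380652  -0.12973935  0.52991926]
-1 -60 11 perp [-4. 93.] y [-84. -61.]
-1 -40 13 perp [ 97. 108.] y [-85. -79.]
-1 -20 14 perp [107. 119.] y [-85. -79.]
-1 0 15 perp [119. 130.] y [-85. -79.]
-1 20 15 perp [131. 143.] y [-85. -79.]
-1 40 19 perp [143. 157.] y [-87. -79.]
-1 60 19 perp [156. 168.] y [-87. -78.]
-1 80 45 perp [139. 168.] y [-87. -78.]
-1 100 54 perp [ 95. 138.] y [-88. -68.]
-1 120 77 perp [ 91. 107.] y [-90. -62.]
1 -60 3 perp [89. 94.] y [80. 83.]
1 -40 15 perp [ 94. 109.] y [77. 84.]
1 -20 15 perp [105. 118.] y [77. 84.]
1 0 21 perp [119. 131.] y [76. 85.]
1 20 15 perp [132. 143.] y [77. 83.]
1 40 22 perp [143. 156.] y [76. 85.]
1 60 17 perp [156. 167.] y [76. 83.]
1 80 40 perp [139. 167.] y [76. 85.]
1 100 53 perp [ 99. 137.] y [69. 85.]
1 120 64 perp [ 92. 105.] y [62. 87.]

-1 -60 13 perp [-13.  49.] y [-86. -60.]
-1 -40 3 perp [90. 94.] y [-83. -78.]
-1 -20 7 perp [101. 111.] y [-82. -76.]
-1 0 7 perp [115. 122.] y [-82. -77.]
-1 20 6 perp [128. 137.] y [-80. -76.]
-1 40 9 perp [137. 152.] y [-82. -76.]
-1 60 7 perp [151. 166.] y [-80. -76.]
-1 80 42 perp [140. 167.] y [-86. -77.]
-1 100 46 perp [108. 141.] y [-86. -77.]
-1 120 73 perp [ 89. 108.] y [-87. -61.]
1 -60 12 perp [-17.  87.] y [60. 91.]
1 0 5 perp [115. 121.] y [83. 87.]
1 20 5 perp [128. 138.] y [83. 87.]
1 40 3 perp [141. 149.] y [85. 87.]
1 60 4 perp [157. 169.] y [81. 87.]
1 80 36 perp [142. 167.] y [79. 87.]
1 100 40 perp [103. 142.] y [79. 87.]
1 120 75 perp [ 89. 109.] y [62. 90.]
```

Clearances: the lamp arms lie at least 90 mm off the knob axis, and the tube surface is 83 mm off, 125 mm behind the ball. I'll turn in two grips with the jaw kept near the box's y, leaving the camera on the far side from the tube.

```bash
python3 -c "
from h import *
to(ball+.09*ax,Rt=dialR(-.3))
print(ball+.09*ax, ball-.019*ax)"
```

```text
t 12.35 pos [ 0.5496 -0.0341  0.3795] q [-0.266  0.28   1.395  0.003  1.47  -0.421] F [-0.1 -0.3 -0.1] w 0.0867
shift mm in current tool [-188.2  -92.3  166.7]
turn [-0.2854 -0.5531 -1.5188] shift mm in target tool [ 171.3 -163.5  125.1]
[ 0.48686869 -0.23370369  0.21232433] [ 0.54394994 -0.24254033  0.11988709]
```

```bash
python3 -m inch '[{"ax":-0.026,"ay":-0.05,"az":-0.138,"dx":0,"dy":0,"dz":0,"gripper":85},{"ax":-0.026,"ay":-0.05,"az":-0.138,"dx":0,"dy":0,"dz":0,"gripper":85},{"ax":-0.026,"ay":-0.05,"az":-0.138,"dx":0,"dy":0,"dz":0,"gripper":85},{"ax":-0.026,"ay":-0.05,"az":-0.138,"dx":0,"dy":0,"dz":0,"gripper":85},{"ax":-0.026,"ay":-0.05,"az":-0.138,"dx":0,"dy":0,"dz":0,"gripper":85},{"ax":-0.026,"ay":-0.05,"az":-0.138,"dx":0,"dy":0,"dz":0,"gripper":85},{"ax":-0.026,"ay":-0.05,"az":-0.138,"dx":0,"dy":0,"dz":0,"gripper":85},{"ax":-0.026,"ay":-0.05,"az":-0.138,"dx":0,"dy":0,"dz":0,"gripper":85}]'
python3 -m inch '[{"ax":-0.026,"ay":-0.05,"az":-0.138,"dx":0,"dy":0,"dz":0,"gripper":85},{"ax":-0.026,"ay":-0.05,"az":-0.138,"dx":0,"dy":0,"dz":0,"gripper":85},{"ax":-0.026,"ay":-0.05,"az":-0.138,"dx":0,"dy":0,"dz":0,"gripper":85},{"ax":0,"ay":0,"az":0,"dx":0,"dy":0,"dz":0,"gripper":85},{"ax":0,"ay":0,"az":0,"dx":0,"dy":0,"dz":0,"gripper":85},{"ax":0,"ay":0,"az":0,"dx":0,"dy":0,"dz":0,"gripper":85}]'
python3 -c "
from h import *
to(ball+.09*ax,Rt=dialR(-.3))"
```

```text
time: 13.15
position: [0.5494, -0.0315, 0.3799]
tool_rot: [0.139, 0.967, -0.047, 0.206]
ft_force: [0.1, 0.3, -0.5]
grip_width: 0.0739
time: 13.75
position: [0.5504, -0.0334, 0.3802]
tool_rot: [-0.066, 0.959, -0.061, 0.267]
ft_force: [0.8, -0.1, -0.3]
grip_width: 0.0738
t 13.75 pos [ 0.5504 -0.0334  0.3802] q [-0.31   0.056  1.806  0.122  0.734 -2.085] F [ 0.8 -0.1 -0.3] w 0.0738
shift mm in current tool [ 170.5 -165.7  125.8]
turn [ 0.0005 -0.0033 -0.0093] shift mm in target tool [ 172.4 -164.   125.3]
```

```bash
python3 -c "
from h import *
to([.445,-.232,.30],Rt=dialR(-.3))"
```

```text
t 13.75 pos [ 0.5504 -0.0334  0.3802] q [-0.31   0.056  1.806  0.122  0.734 -2.085] F [ 0.8 -0.1 -0.3] w 0.0738
shift mm in current tool [ 161.5 -173.3   29.4]
turn [ 0.0005 -0.0033 -0.0093] shift mm in target tool [ 163.2 -171.8   28.9]
```

```bash
python3 -m inch '[{"ax":0,"ay":-0.003,"az":-0.009,"dx":33,"dy":-15,"dz":5,"gripper":85},{"ax":0,"ay":0,"az":0,"dx":33,"dy":-31,"dz":5,"gripper":85},{"ax":0,"ay":0,"az":0,"dx":33,"dy":-32,"dz":5,"gripper":85},{"ax":0,"ay":0,"az":0,"dx":33,"dy":-32,"dz":5,"gripper":85},{"ax":0,"ay":0,"az":0,"dx":30,"dy":-32,"dz":5,"gripper":85},{"ax":0,"ay":0,"az":0,"dx":0,"dy":-30,"dz":4,"gripper":85},{"ax":0,"ay":0,"az":0,"dx":0,"dy":0,"dz":0,"gripper":85},{"ax":0,"ay":0,"az":0,"dx":0,"dy":0,"dz":0,"gripper":85}]'
python3 -c "
from h import *
to(ball+.06*ax,Rt=dialR(-.3))
cam('wrist','w9.png');c=cam('scene','s9.png')
cv2.imwrite('pics/s9z.png',cv2.resize(c['img'][100:310,130:330,::-1],None,fx=2.8,fy=2.8,interpolation=cv2.INTER_CUBIC))
"
```

```text
time: 14.55
position: [0.4618, -0.2191, 0.3141]
tool_rot: [-0.059, 0.964, -0.067, 0.251]
ft_force: [-0.5, 0.4, 0.7]
grip_width: 0.0741
t 14.55 pos [ 0.4618 -0.2191  0.3141] q [-0.854  0.088  1.961  0.48   0.72  -2.852] F [-0.5  0.4  0.7] w 0.0741
shift mm in current tool [ 27.6   0.2 131.8]
turn [-0.0129 -0.039  -0.0169] shift mm in target tool [ 32.7  -1.  130.6]
```

View pics/w9.png

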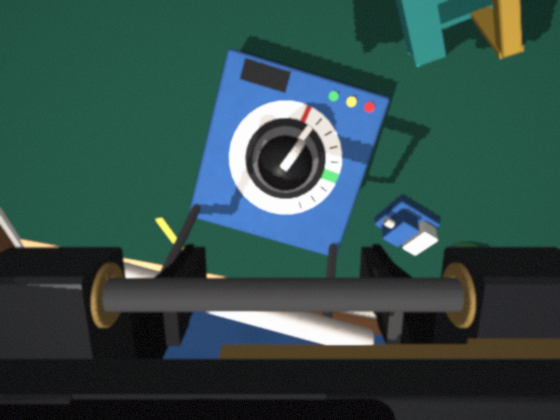

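View pics/s9z.png

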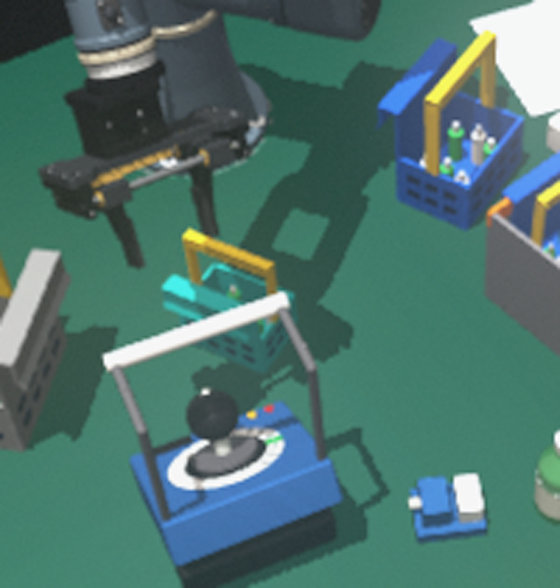

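The wrist picture shows the white pointer from (285,168) to (312,125), just clockwise of the red mark (306,113), with green at (330,176). Joint 6 is at its limit here, so I'll turn the tool back +az right away and work with larger jaw angles.

```bash
python3 -m inch '[{"ax":0,"ay":0,"az":0.14,"dx":0,"dy":0,"dz":0,"gripper":85},{"ax":0,"ay":0,"az":0.14,"dx":0,"dy":0,"dz":0,"gripper":85},{"ax":0,"ay":0,"az":0.14,"dx":0,"dy":0,"dz":0,"gripper":85},{"ax":0,"ay":0,"az":0,"dx":0,"dy":0,"dz":0,"gripper":85},{"ax":0,"ay":0,"az":0,"dx":0,"dy":0,"dz":0,"gripper":85}]'
python3 - <<'E'
from h import *
to(ball+.06*ax,Rt=dialR(.0))
c=cam('wrist','w10.png');np.savez('/tmp/w10.npz',**{k:np.array(v) for k,v in c.items()})
cv2.imwrite('pics/w10z.png',cv2.resize(c['img'][20:280,150:430,::-1],None,fx=2.3,fy=2.3,interpolation=cv2.INTER_CUBIC))
K=c['camera_matrix'];A=att(c)
def pr(p):
    q=A.T@(p-np.array(c['position']));return np.array([K[0,2]+K[0,0]*q[0]/-q[2],K[1,2]-K[1,1]*q[1]/-q[2]])
print('ball',pr(ball))
s=ball-.042*ax
for n,r,a in(('red36',.036,0),('red50',.05,0),('grn36',.036,1.5),('grn50',.05,1.5),('c',0,0)):
    # angle a clockwise from down slope (-pp) seen from above; clockwise about -ax
    d=R.from_rotvec(-ax*a).apply(-pp);print(n,pr(s+r*d).round(1))
E
```

```text
time: 15.15
position: [0.4613, -0.2177, 0.314]
tool_rot: [0.141, 0.955, -0.014, 0.259]
ft_force: [-0.4, 0.2, -0.1]
grip_width: 0.0739
t 15.15 pos [ 0.4613 -0.2177  0.314 ] q [-0.853  0.086  1.963  0.481  0.719 -2.437] F [-0.4  0.2 -0.1] w 0.0739
shift mm in current tool [ 24.6 -12.1 132.1]
turn [-0.0254 -0.032  -0.132 ] shift mm in target tool [ 30.4 -11.9 130.9]
ball [272.26469745 165.07420542]
red36 [269.8 127.3]
red50 [268.  113.8]
grn36 [307.  154.3]
grn50 [319.8 151.7]
c [274.4 161. ]
```

View pics/w10z.png

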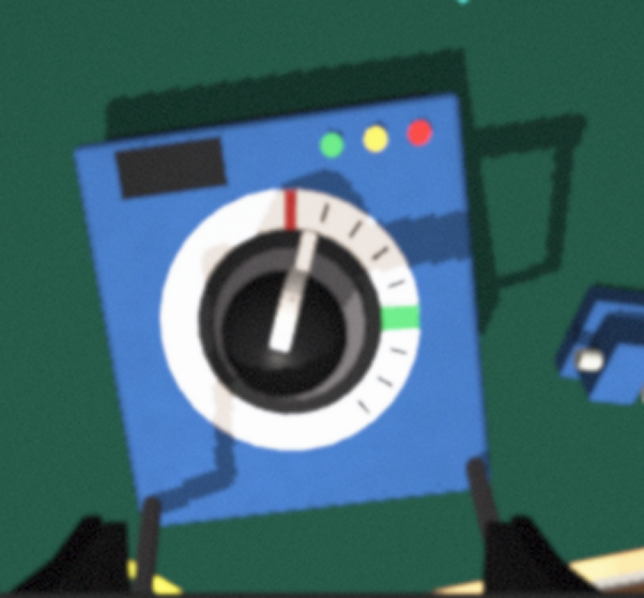

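```bash
cat >> h.py <<'E'
def ang(c,uv,below):
    """angle cw from downslope of pixel on plane 'below' m under ball centre"""
    K=c['camera_matrix'];A=att(c);o=np.array(c['position'])
    d=A@np.array([(uv[0]-K[0,2])/K[0,0],-(uv[1]-K[1,2])/K[1,1],-1])
    s=ball-below*ax; t=((s-o)@ax)/(d@ax); p=o+t*d-s
    return np.arctan2(p@by,-(p@pp)),np.hypot(p@by,p@pp),p
E
python3 - <<'E'
from h import *
c=dict(np.load('/tmp/w10.npz'))
z=lambda u,v:(u/2.3+150,v/2.3+20)
for n,uv,b in(('red',(290,209),.05),('green',(401,317),.05),('tip',(309,235),.042),('ringcentre',(290,319),.05),('skirtc',(290,321),.042)):
    a,r,p=ang(c,z(*uv),b);print(n,round(a,3),round(r*1000,1),(p@by*1000).round(1),(p@pp*1000).round(1))
E
```

```text
red 0.163 52.9 8.6 -52.2
green 1.651 54.7 54.6 4.4
tip 0.388 42.4 16.0 -39.2
ringcentre 0.805 2.3 1.6 -1.6
skirtc 0.989 2.4 2.0 -1.3
```

```bash
python3 -c "
from h import *
to(ball+.06*ax,Rt=dialR(.05))"
python3 -m inch '[{"ax":-0.025,"ay":-0.032,"az":-0.08,"dx":0,"dy":0,"dz":0,"gripper":90},{"ax":0,"ay":0,"az":0,"dx":14,"dy":-6,"dz":10,"gripper":90},{"ax":0,"ay":0,"az":0,"dx":14,"dy":-5,"dz":25,"gripper":90},{"ax":0,"ay":0,"az":0,"dx":0,"dy":0,"dz":30,"gripper":90},{"ax":0,"ay":0,"az":0,"dx":0,"dy":0,"dz":25,"gripper":90},{"ax":0,"ay":0,"az":0,"dx":0,"dy":0,"dz":0,"gripper":90},{"ax":0,"ay":0,"az":0,"dx":0,"dy":0,"dz":0,"gripper":90},{"ax":0,"ay":0,"az":0,"dx":0,"dy":0,"dz":0,"gripper":90}]'
python3 -c "
from h import *
to(ball-.019*ax,Rt=dialR(.05))"
```

```text
t 15.2 pos [ 0.4613 -0.218   0.3141] q [-0.853  0.086  1.963  0.481  0.719 -2.436] F [0.3 0.8 0. ] w 0.0741
shift mm in current tool [ 24.7 -11.9 132.1]
turn [-0.0264 -0.0311 -0.0826] shift mm in target tool [ 29.9 -13.1 130.9]
time: 16.0
position: [0.4852, -0.2312, 0.2266]
tool_rot: [0.101, 0.956, -0.016, 0.273]
ft_force: [0.2, 0.0, -0.6]
grip_width: 0.0786
t 16.0 pos [ 0.4852 -0.2312  0.2266] q [-0.853  0.283  2.048  0.784  0.495 -2.855] F [ 0.2  0.  -0.6] w 0.0786
shift mm in current tool [  5.3  -1.9 122.2]
turn [-0.0047 -0.0038 -0.0059] shift mm in target tool [  5.8  -2.5 122.2]
```

Joint 6 reached its limit again: joint 4 grows because the tool lean is far out of the arm's plane. I'll back off 0.35 rad now, then fit a kinematic model from the logged poses to choose a reachable orientation.

```bash
python3 -m inch '[{"ax":0,"ay":0,"az":0.12,"dx":0,"dy":0,"dz":-10,"gripper":90},{"ax":0,"ay":0,"az":0.12,"dx":0,"dy":0,"dz":-10,"gripper":90},{"ax":0,"ay":0,"az":0.12,"dx":0,"dy":0,"dz":-10,"gripper":90},{"ax":0,"ay":0,"az":0,"dx":0,"dy":0,"dz":0,"gripper":90},{"ax":0,"ay":0,"az":0,"dx":0,"dy":0,"dz":0,"gripper":90}]'
cat > fit.py <<'E'
from h import *
from scipy.optimize import least_squares
D=[([0.952,.528,1.434,0,1.181,-.179],[.2658,.5651,.2218],[.218,.976,-.001,0]),
([0.953,0.469,1.362,0,1.311,1.298],[0.2658,0.5653,0.2821],[.818,.575,0,0]),
([-0.176,.271,1.686,.001,1.186,.160],[0.4889,0.0258,0.2821],[.817,.577,0,0]),
([-0.172,0.377,1.817,0.002,0.947,0.159],[0.4804,0.0299,0.1941],[.814,.58,.001,0]),
([-0.178,0.492,1.873,0.003,0.777,0.159],[0.4831,0.0265,0.1275],[.816,.578,.001,-.001]),
([0.24,0.342,1.467,0.002,1.336,0.086],[0.5076,0.2391,0.3194],[.651,.759,-.001,-.002]),
([0.247,0.524,1.656,0.004,0.964,0.09],[0.5057,0.2427,0.1604],[.65,.76,0,-.002]),
([-0.31,0.056,1.806,0.122,0.734,-2.085],[0.5504,-0.0334,0.3802],[-.066,.959,-.061,.267]),
([-0.854,0.088,1.961,0.48,0.72,-2.852],[0.4618,-0.2191,0.3141],[-.059,.964,-.067,.251]),
([-0.853,0.086,1.963,0.481,0.719,-2.437],[0.4613,-0.2177,0.314],[.141,.955,-.014,.259]),
([-0.853,0.283,2.048,0.784,0.495,-2.855],[0.4852,-0.2312,0.2266],[.101,.956,-.016,.273])]
try:
    o=robot.get_obs();D.append((list(o['q']),list(o['position']),list(o['tool_rot'])))
except Exception: pass
rz=lambda a:R.from_euler('z',a);ry=lambda a:R.from_euler('y',a)
def fk(q,p):
    h,a0,off,L1,L2,e,L3,c6=p
    R1=rz(q[0]);R2=R1*ry(q[1]);R3=R2*ry(q[2]);R5=R3*rz(q[3])*ry(q[4])
    P=R1.apply([a0,off,h])+R2.apply([0,0,L1])+R3.apply([e,0,L2])+R5.apply([0,0,L3])
    return P,R5*rz(q[5]+c6)
def res(p):
    r=[]
    for q,x,t in D:
        P,Rr=fk(q,p);r+=list((P-x)*10);r+=list((Rr.inv()*R.from_quat(t)).as_rotvec())
    return r
best=None
for c6 in(np.pi/2,-np.pi/2,0):
    f=least_squares(res,[.3,0,.1,.4,.4,0,.25,c6])
    if best is None or f.cost<best.cost: best=f
p=best.x
lo=np.array([-3.08,-.75,.22,-1.43,0,-2.85]);hi=np.array([3.08,2.2,2.44,4.57,2.65,2.85])
def ik(pos,Rt,q0):
    Rt=R.from_matrix(Rt)
    f=least_squares(lambda q:np.r_[(fk(q,p)[0]-pos)*10,(fk(q,p)[1].inv()*Rt).as_rotvec()],np.clip(q0,lo+.02,hi-.02),bounds=(lo,hi))
    return f.x,np.linalg.norm(f.fun)
if __name__=='__main__':
    print(p.round(4),best.cost)
    print('fit err mm',[np.linalg.norm(fk(q,p)[0]-x).round(4)*1000 for q,x,t in D])
    q0=o['q'];print('now',np.round(q0,3))
    for th in(-.3,0,.3,.6):
      for d in(.06,.02,-.019):
        q,e=ik(ball+d*ax,dialR(th),q0);print(th,d,q.round(2),round(e,4))
E
python3 fit.py
```

```text
time: 16.5
position: [0.4697, -0.229, 0.2523]
tool_rot: [0.27, 0.923, 0.033, 0.272]
ft_force: [1.2, -0.7, 0.7]
grip_width: 0.0786
[ 2.7390e-01 -3.0000e-04  1.1100e-01  5.8860e-01  3.9190e-01  1.1410e-01
  3.0560e-01 -4.7121e+00] 6.534577841075001e-05
fit err mm [np.float64(0.3), np.float64(0.3), np.float64(0.3), np.float64(0.2), np.float64(0.1), np.float64(0.0), np.float64(0.5), np.float64(0.3), np.float64(0.2), np.float64(0.5), np.float64(0.2), np.float64(0.1)]
now [-0.882  0.213  2.047  0.71   0.561 -2.432]
-0.3 0.06 [-0.75  0.37  1.99  0.51  0.41 -2.85] 0.1272
-0.3 0.02 [-0.71  0.46  1.97  0.53  0.34 -2.85] 0.1392
-0.3 -0.019 [-0.68  0.54  1.94  0.55  0.29 -2.85] 0.15
0 0.06 [-0.8   0.38  2.02  0.76  0.42 -2.85] 0.0552
0 0.02 [-0.76  0.47  1.99  0.78  0.37 -2.85] 0.0764
0 -0.019 [-0.73  0.55  1.95  0.8   0.32 -2.85] 0.0949
0.3 0.06 [-0.83  0.39  2.05  0.96  0.42 -2.79] 0.0
0.3 0.02 [-0.79  0.47  2.03  1.04  0.36 -2.85] 0.0162
0.3 -0.019 [-0.76  0.56  1.98  1.07  0.33 -2.85] 0.041
0.6 0.06 [-0.83  0.39  2.05  0.96  0.42 -2.49] 0.0
0.6 0.02 [-0.8   0.48  2.04  1.12  0.36 -2.63] 0.0
0.6 -0.019 [-0.77  0.56  2.01  1.29  0.32 -2.79] 0.0
```

```bash
cat >> fit.py <<'E'
def gR(th,beta,flip):
    # base: jaw along by, tool z leaned further toward -x by beta; then rotate cw about dial axis by th
    Rb=dialR(0.)
    if flip: Rb=Rb@np.diag([-1,-1,1])
    lean=R.from_rotvec(-beta*by)  # rotates ax toward -bx for +beta
    return (R.from_rotvec(-ax*th)*lean).as_matrix()@Rb
def tubeclear(Rt,hw=.095,ht=.0375,cam=True):
    # min distance of tube (line, r .009) to body box |y|<hw,|x|<ht,z from -70-130 behind TCP... in tool frame (TCP at ball+.019 z)
    C=ball+.012*bx+np.array([0,0,.155]);tcp=ball+.019*Rt[:,2]
    L=C+np.linspace(-.09,.09,61)[:,None]*by
    t=(L-tcp)@Rt
    dx=np.maximum(abs(t[:,0])-ht,0);dy=np.maximum(abs(t[:,1])-hw,0);dz=np.maximum(np.maximum(t[:,2]+.07,-.30-t[:,2]),0)
    return np.sqrt(dx**2+dy**2+dz**2).min()-.009
E
python3 - <<'E'
from fit import *
q0=[-.7,.5,1.9,.5,.4,0.4]
print('z of lean dir',[np.degrees(np.arccos(-gR(0,np.radians(b),0)[2,2])).round(1) for b in(0,10)])
for flip in(1,0):
  for b in(-8,0,8,14):
    for th in(-.65,-.3,0,.3,.65):
        Rt=gR(th,np.radians(b),flip)
        r=[]
        for d in(.08,0):
            pos=ball+.019*Rt[:,2]-d*Rt[:,2]
            best=min((ik(pos,Rt,q0 if flip else [-.7,.5,1.9,s,.4,-2.5]) for s in(.5,)),key=lambda x:x[1])
            r.append((best[0].round(2),round(best[1],3)))
        print(flip,b,th,'clear mm',round(tubeclear(Rt)*1000),*r)
E
```

```text
z of lean dir [np.float64(32.0), np.float64(42.0)]
1 -8 -0.65 clear mm -9 (array([-0.72,  0.37,  1.98,  0.43,  0.39,  0.02]), np.float64(0.0)) (array([-0.69,  0.55,  1.96,  0.63,  0.25, -0.17]), np.float64(0.0))
1 -8 -0.3 clear mm 2 (array([-0.74,  0.38,  1.95,  0.44,  0.47,  0.34]), np.float64(0.0)) (array([-0.71,  0.55,  1.93,  0.6 ,  0.33,  0.19]), np.float64(0.0))
1 -8 0 clear mm 28 (array([-0.77,  0.38,  1.93,  0.48,  0.53,  0.58]), np.float64(0.0)) (array([-0.73,  0.55,  1.92,  0.63,  0.38,  0.44]), np.float64(0.0))
1 -8 0.3 clear mm 2 (array([-0.8 ,  0.39,  1.93,  0.54,  0.57,  0.79]), np.float64(0.0)) (array([-0.75,  0.55,  1.92,  0.69,  0.43,  0.66]), np.float64(0.0))
1 -8 0.65 clear mm -9 (array([-0.84,  0.4 ,  1.93,  0.63,  0.61,  1.03]), np.float64(0.0)) (array([-0.78,  0.56,  1.92,  0.79,  0.47,  0.89]), np.float64(0.0))
1 0 -0.65 clear mm -4 (array([-0.83,  0.38,  2.05,  0.96,  0.42, -0.6 ]), np.float64(0.0)) (array([-0.77,  0.56,  2.01,  1.29,  0.32, -0.9 ]), np.float64(0.0))
1 0 -0.3 clear mm 19 (array([-0.83,  0.38,  2.05,  0.96,  0.42, -0.25]), np.float64(0.0)) (arr
[... 4659 characters left out ...]
  1.97,  0.28,  0.14, -2.85]), np.float64(0.438))
0 14 -0.3 clear mm 47 (array([-0.75,  0.38,  2.04,  0.56,  0.32, -2.85]), np.float64(0.376)) (array([-0.67,  0.54,  1.95,  0.6 ,  0.24, -2.85]), np.float64(0.377))
0 14 0 clear mm 73 (array([-0.78,  0.38,  2.07,  0.82,  0.32, -2.85]), np.float64(0.303)) (array([-0.7 ,  0.54,  1.97,  0.87,  0.25, -2.85]), np.float64(0.32))
0 14 0.3 clear mm 47 (array([-0.79,  0.38,  2.11,  1.09,  0.3 , -2.85]), np.float64(0.232)) (array([-0.72,  0.55,  2.  ,  1.14,  0.24, -2.85]), np.float64(0.262))
0 14 0.65 clear mm 19 (array([-0.77,  0.39,  2.15,  1.44,  0.25, -2.85]), np.float64(0.152)) (array([-0.72,  0.55,  2.03,  1.48,  0.21, -2.85]), np.float64(0.196))
```

The kinematic model fits to under 0.5 mm. The best choice is the half-turned tool with 14° more lean toward -x, which leaves plenty of joint margin and at least 47 mm to the lamp tube for ±0.3 rad per grip. First I'll retreat and turn about the tool z.

```bash
python3 -m inch '[{"ax":0,"ay":0,"az":0.1,"dx":0,"dy":0,"dz":-20,"gripper":90},{"ax":0,"ay":0,"az":0.14,"dx":0,"dy":0,"dz":-25,"gripper":90},{"ax":0,"ay":0,"az":0.14,"dx":0,"dy":0,"dz":-25,"gripper":90},{"ax":0,"ay":0,"az":0.14,"dx":0,"dy":0,"dz":0,"gripper":90},{"ax":0,"ay":0,"az":0.14,"dx":0,"dy":0,"dz":0,"gripper":90},{"ax":0,"ay":0,"az":0.14,"dx":0,"dy":0,"dz":0,"gripper":90},{"ax":0,"ay":0,"az":0.14,"dx":0,"dy":0,"dz":0,"gripper":90},{"ax":0,"ay":0,"az":0.14,"dx":0,"dy":0,"dz":0,"gripper":90}]'
python3 -m inch '[{"ax":0,"ay":0,"az":0.14,"dx":0,"dy":0,"dz":0,"gripper":90},{"ax":0,"ay":0,"az":0.14,"dx":0,"dy":0,"dz":0,"gripper":90},{"ax":0,"ay":0,"az":0.14,"dx":0,"dy":0,"dz":0,"gripper":90},{"ax":0,"ay":0,"az":0.14,"dx":0,"dy":0,"dz":0,"gripper":90},{"ax":0,"ay":0,"az":0.14,"dx":0,"dy":0,"dz":0,"gripper":90},{"ax":0,"ay":0,"az":0.14,"dx":0,"dy":0,"dz":0,"gripper":90},{"ax":0,"ay":0,"az":0.14,"dx":0,"dy":0,"dz":0,"gripper":90},{"ax":0,"ay":0,"az":0.14,"dx":0,"dy":0,"dz":0,"gripper":90}]'
python3 - <<'E'
from fit import *
b=np.radians(14);Rt=gR(-.35,b,1)
to(ball+.019*Rt[:,2]-.09*Rt[:,2],Rt=Rt)
for d in(.15,.12,.09,.05,0): 
    q,e=ik(ball+.019*Rt[:,2]-d*Rt[:,2],Rt,[-1,.48,2.2,1.65,.6,-1.1]);print(d,q.round(3),e.round(4))
E
```

```text
time: 17.3
position: [0.4333, -0.2227, 0.3106]
tool_rot: [0.708, 0.651, 0.169, 0.215]
ft_force: [0.2, -0.0, -0.8]
grip_width: 0.0783
time: 18.1
position: [0.4334, -0.2227, 0.3106]
tool_rot: [0.946, 0.175, 0.257, 0.092]
ft_force: [-0.2, 0.8, 0.5]
grip_width: 0.0783
t 18.1 pos [ 0.4334 -0.2227  0.3106] q [-0.956  0.057  2.024  0.588  0.743 -0.127] F [-0.2  0.8  0.5] w 0.0783
shift mm in current tool [-22.5  -3.5 133.5]
turn [-0.0197  0.2501  0.17  ] shift mm in target tool [-55.1   0.6 123.7]
0.15 [-1.153  0.316  2.249  1.384  0.709 -0.977] 0.0
0.12 [-1.092  0.388  2.236  1.503  0.669 -1.063] 0.0
0.09 [-1.035  0.458  2.216  1.617  0.642 -1.145] 0.0
0.05 [-0.968  0.545  2.182  1.755  0.62  -1.24 ] 0.0
0 [-0.894  0.646  2.127  1.896  0.604 -1.328] 0.0
```

```bash
python3 -m inch '[{"ax":0,"ay":0,"az":0,"dx":-6,"dy":-1,"dz":25,"gripper":90},{"ax":0,"ay":0,"az":0,"dx":-5,"dy":-1,"dz":25,"gripper":90},{"ax":-0.005,"ay":0.07,"az":0.045,"dx":0,"dy":0,"dz":10,"gripper":90},{"ax":-0.005,"ay":0.09,"az":0.06,"dx":0,"dy":0,"dz":0,"gripper":90},{"ax":-0.01,"ay":0.09,"az":0.065,"dx":0,"dy":0,"dz":0,"gripper":90},{"ax":0,"ay":0,"az":0,"dx":0,"dy":0,"dz":0,"gripper":90},{"ax":0,"ay":0,"az":0,"dx":0,"dy":0,"dz":0,"gripper":90},{"ax":0,"ay":0,"az":0,"dx":0,"dy":0,"dz":0,"gripper":90}]'
python3 - <<'E'
from fit import *
b=np.radians(14);Rt=gR(-.35,b,1)
to(ball+.019*Rt[:,2]-.09*Rt[:,2],Rt=Rt)
cam('wrist','w11.png');cam('scene','s11.png')
E
```

```text
time: 18.9
position: [0.4555, -0.2305, 0.2547]
tool_rot: [0.917, 0.105, 0.381, 0.058]
ft_force: [0.1, 0.9, 0.6]
grip_width: 0.0786
t 18.9 pos [ 0.4555 -0.2305  0.2547] q [-1.098  0.249  2.201  1.287  0.703 -0.799] F [0.1 0.9 0.6] w 0.0786
shift mm in current tool [-30.1  -0.2  68.5]
turn [-0.0004  0.0009  0.0061] shift mm in target tool [-30.1  -0.1  68.5]
```

View pics/w11.png

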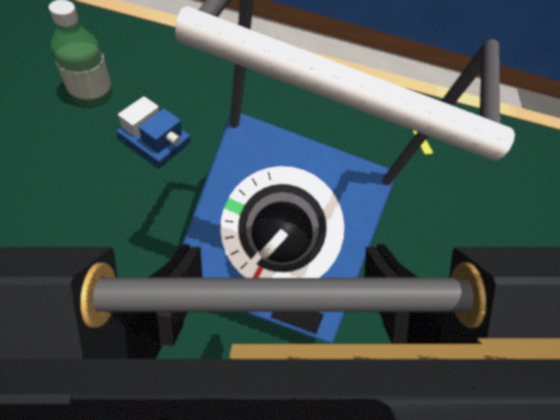

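View pics/s11.png

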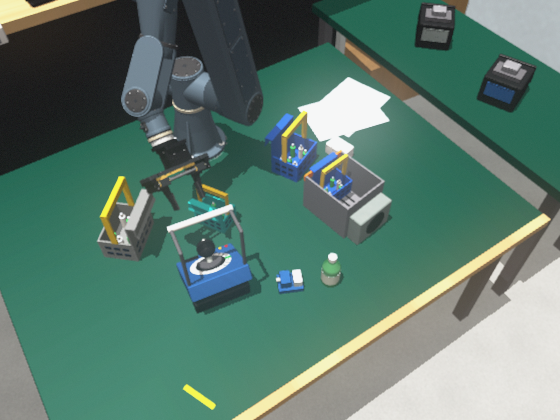

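The wrist picture shows the dial between the fingers at (284,230), the tube well above it, and the pointer next to red. I'll refit the ball from here.

```bash
python3 -m inch '[{"ax":0,"ay":0,"az":0.006,"dx":-10,"dy":0,"dz":15,"gripper":95},{"ax":0,"ay":0,"az":0,"dx":-10,"dy":0,"dz":25,"gripper":95},{"ax":0,"ay":0,"az":0,"dx":-10,"dy":0,"dz":20,"gripper":95},{"ax":0,"ay":0,"az":0,"dx":0,"dy":0,"dz":8,"gripper":95},{"ax":0,"ay":0,"az":0,"dx":0,"dy":0,"dz":0,"gripper":95},{"ax":0,"ay":0,"az":0,"dx":0,"dy":0,"dz":0,"gripper":95},{"ax":0,"ay":0,"az":0,"dx":0,"dy":0,"dz":0,"gripper":95}]'
python3 - <<'E'
from fit import *
b=np.radians(14);Rt=gR(-.35,b,1)
c=cam('wrist','w12.png');W=cloud(c);I=c['img'].astype(int)
P=W[(I.max(-1)<75)&(np.linalg.norm(W-ball,axis=-1)<.037)]
f=None
for it in range(4):
    f=least_squares(lambda p:np.linalg.norm(P-p,axis=1)-.027,ball if f is None else f.x,loss='soft_l1',f_scale=.002)
    P=P[abs(np.linalg.norm(P-f.x,axis=1)-.027)<.004]
print('ball wrist',len(P),f.x.round(4),np.median(abs(f.fun)).round(4))
to(ball+.019*Rt[:,2],Rt=Rt)
E
```

```text
time: 19.7
position: [0.483, -0.2388, 0.1869]
tool_rot: [0.917, 0.101, 0.382, 0.056]
ft_force: [-0.5, -0.4, 0.4]
grip_width: 0.0827
ball wrist 4265 [ 0.5345 -0.2398  0.1362] 0.0003
t 19.75 pos [ 0.4829 -0.2389  0.1869] q [-1.037  0.455  2.217  1.615  0.643 -1.141] F [0.1 0.5 0.1] w 0.0828
shift mm in current tool [-0.4  0.1 91.2]
turn [ 0.0005 -0.0007 -0.0018] shift mm in target tool [-0.3  0.1 91.2]
```

View pics/w12.png

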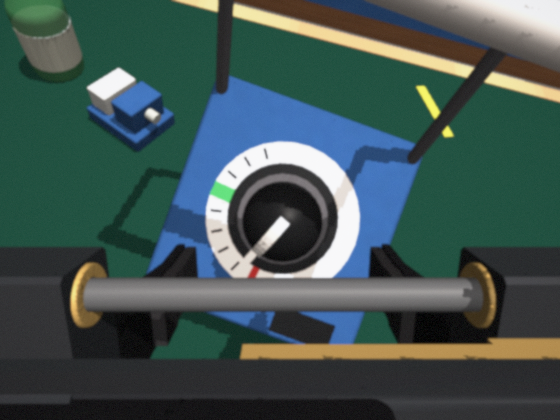

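```bash
python3 -m inch '[{"ax":0,"ay":0,"az":0,"dx":-0.5,"dy":-1,"dz":20,"gripper":95},{"ax":0,"ay":0,"az":0,"dx":0,"dy":0,"dz":25,"gripper":95},{"ax":0,"ay":0,"az":0,"dx":0,"dy":0,"dz":20,"gripper":95},{"ax":0,"ay":0,"az":0,"dx":0,"dy":0,"dz":15,"gripper":95},{"ax":0,"ay":0,"az":0,"dx":0,"dy":0,"dz":11,"gripper":95},{"ax":0,"ay":0,"az":0,"dx":0,"dy":0,"dz":0,"gripper":95},{"ax":0,"ay":0,"az":0,"dx":0,"dy":0,"dz":0,"gripper":95},{"ax":0,"ay":0,"az":0,"dx":0,"dy":0,"dz":0,"gripper":95}]'
python3 - <<'E'
from fit import *
b=np.radians(14);Rt=gR(-.35,b,1)
ball=np.array([.5345,-.2398,.1362])
to(ball+.019*Rt[:,2],Rt=Rt)
cam('wrist','w13.png')
E
```

```text
time: 20.55
position: [0.5467, -0.2404, 0.122]
tool_rot: [0.917, 0.101, 0.382, 0.056]
ft_force: [1.0, 0.0, -0.4]
grip_width: 0.0829
t 20.55 pos [ 0.5467 -0.2404  0.122 ] q [-0.893  0.647  2.13   1.903  0.605 -1.333] F [ 1.   0.  -0.4] w 0.0829
shift mm in current tool [1.5 0.3 0.4]
turn [-0.0001 -0.0001 -0.0031] shift mm in target tool [1.5 0.3 0.4]
```

View pics/w13.png

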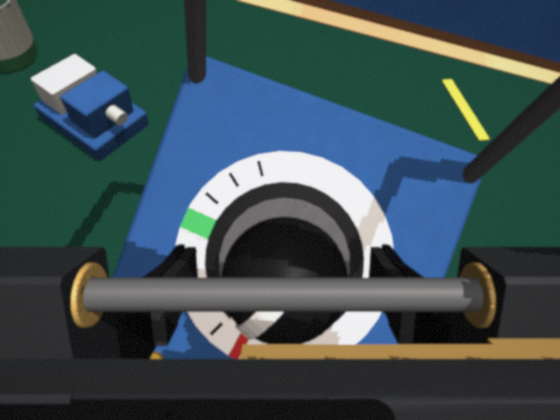

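```bash
python3 -m inch '[{"ax":0,"ay":0,"az":0,"dx":1.5,"dy":0,"dz":0,"gripper":95},{"ax":0,"ay":0,"az":0,"dx":0,"dy":0,"dz":0,"gripper":0},{"ax":0,"ay":0,"az":0,"dx":0,"dy":0,"dz":0,"gripper":0},{"ax":0,"ay":0,"az":0,"dx":0,"dy":0,"dz":0,"gripper":0},{"ax":0,"ay":0,"az":0,"dx":0,"dy":0,"dz":0,"gripper":0},{"ax":0,"ay":0,"az":0,"dx":0,"dy":0,"dz":0,"gripper":0},{"ax":0,"ay":0,"az":0,"dx":0,"dy":0,"dz":0,"gripper":0}]' 45
python3 - <<'E'
from fit import *
b=np.radians(14);Rt=gR(-.35,b,1)
to(ball,Rt=Rt)
print(Rt.T@(-ax)*.1)
d=.1;r=R.from_rotvec(-ax*d);print('shift',(Rt.T@(r.apply(.019*Rt[:,2])-.019*Rt[:,2])*1000).round(2))
print(robot.get_obs()['moment'])
E
```

```text
time: 21.3
position: [0.5482, -0.2407, 0.1225]
tool_rot: [0.917, 0.1, 0.382, 0.056]
ft_force: [-0.7, -2.7, -0.3]
grip_width: 0.0522
t 21.3 pos [ 0.5482 -0.2407  0.1225] q [-0.89   0.646  2.126  1.9    0.602 -1.326] F [-0.7 -2.7 -0.3] w 0.0522
shift mm in current tool [ -0.6   0.7 -19.6]
turn [ 0.0005  0.0002 -0.0035] shift mm in target tool [ -0.6   0.7 -19.6]
[-0.02419219  0.          0.09702957]
shift [-0.02  0.46 -0.01]
[-0.23113788  0.59455127 -0.22813126]
```

Gripped at 52 mm, on the widest part. I'll turn clockwise about the dial axis.

```bash
python3 -m inch '[{"ax":-0.0194,"ay":0,"az":0.0776,"dx":0,"dy":0.4,"dz":0,"gripper":0},{"ax":-0.0194,"ay":0,"az":0.0776,"dx":0,"dy":0.4,"dz":0,"gripper":0},{"ax":0,"ay":0,"az":0,"dx":0,"dy":0,"dz":0,"gripper":0}]'
python3 - <<'E'
from fit import *
b=np.radians(14);Rt=gR(-.19,b,1)
to(ball+.019*Rt[:,2],Rt=Rt)
print(robot.get_obs()['moment']);cam('scene','s14.png')
c=cam('scene');cv2.imwrite('pics/s14z.png',cv2.resize(c['img'][170:310,130:280,::-1],None,fx=4,fy=4,interpolation=cv2.INTER_CUBIC))
E
```

```text
time: 21.6
position: [0.5482, -0.2413, 0.1226]
tool_rot: [0.921, 0.021, 0.387, 0.044]
ft_force: [-0.2, -1.7, 0.4]
grip_width: 0.0522
t 21.6 pos [ 0.5482 -0.2413  0.1226] q [-0.874  0.649  2.145  2.014  0.594 -1.263] F [-0.2 -1.7  0.4] w 0.0522
shift mm in current tool [-0.4  0.9 -0.5]
turn [ 0.0007  0.0004 -0.0046] shift mm in target tool [-0.4  0.9 -0.5]
[-0.08345195  0.56768443 -0.51403006]
```

View pics/s14z.png

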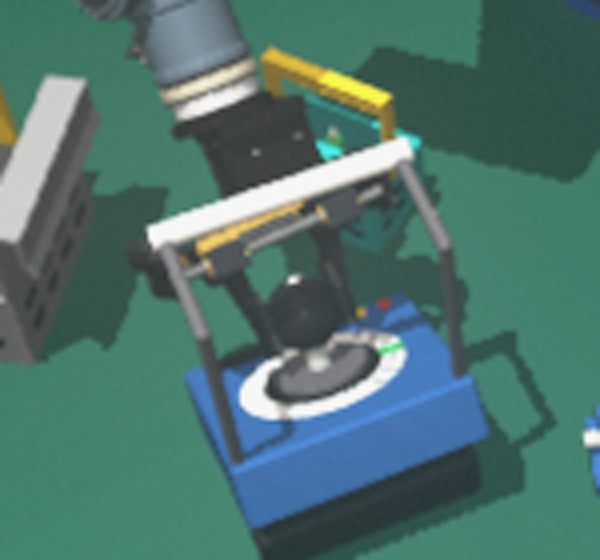

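```bash
python3 -m inch '[{"ax":-0.0242,"ay":0,"az":0.097,"dx":0,"dy":0.5,"dz":0,"gripper":0},{"ax":-0.0242,"ay":0,"az":0.097,"dx":0,"dy":0.5,"dz":0,"gripper":0},{"ax":-0.0242,"ay":0,"az":0.097,"dx":0,"dy":0.5,"dz":0,"gripper":0},{"ax":-0.0242,"ay":0,"az":0.097,"dx":0,"dy":0.5,"dz":0,"gripper":0},{"ax":-0.0242,"ay":0,"az":0.097,"dx":0,"dy":0.5,"dz":0,"gripper":0},{"ax":0,"ay":0,"az":0,"dx":0,"dy":0,"dz":0,"gripper":0},{"ax":0,"ay":0,"az":0,"dx":0,"dy":0,"dz":0,"gripper":0}]'
python3 - <<'E'
from fit import *
b=np.radians(14);Rt=gR(.31,b,1)
to(ball+.019*Rt[:,2],Rt=Rt)
print(robot.get_obs()['moment'])
cam('wrist','w15.png')
E
```

```text
time: 22.4
position: [0.5478, -0.2432, 0.1225]
tool_rot: [0.895, -0.222, 0.387, 0.005]
ft_force: [0.9, -2.3, -0.3]
grip_width: 0.0516
t 22.4 pos [ 0.5478 -0.2432  0.1225] q [-0.801  0.644  2.173  2.336  0.538 -1.012] F [ 0.9 -2.3 -0.3] w 0.0516
shift mm in current tool [ 0.2  1.4 -0.4]
turn [-0.0008  0.0008 -0.0013] shift mm in target tool [ 0.2  1.4 -0.4]
[ 0.09014087  0.56979109 -0.3475235 ]
```

View pics/w15.png

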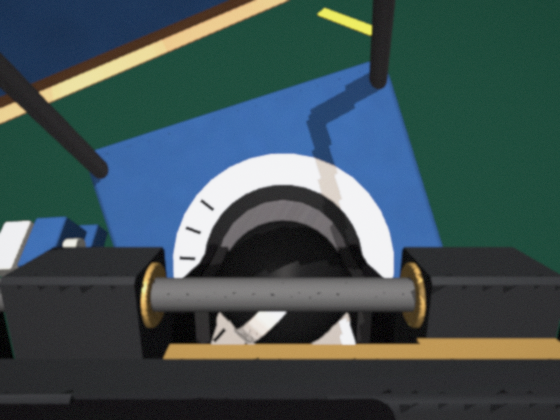

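The pointer kept its place relative to the fingers, so the knob turned with them (0.66 rad so far). I'll open, swing back in place, and regrip.

```bash
python3 -m inch '[{"ax":0,"ay":0,"az":0,"dx":0,"dy":0,"dz":0,"gripper":90},{"ax":0,"ay":0,"az":0,"dx":0,"dy":0,"dz":0,"gripper":90},{"ax":0,"ay":0,"az":0,"dx":0,"dy":0,"dz":0,"gripper":90},{"ax":0,"ay":0,"az":0,"dx":0,"dy":0,"dz":0,"gripper":90}]'
python3 -m inch '[{"ax":0.0242,"ay":0,"az":-0.097,"dx":0,"dy":-0.4,"dz":0,"gripper":90},{"ax":0.0242,"ay":0,"az":-0.097,"dx":0,"dy":-0.4,"dz":0,"gripper":90},{"ax":0.0242,"ay":0,"az":-0.097,"dx":0,"dy":-0.4,"dz":0,"gripper":90},{"ax":0.0242,"ay":0,"az":-0.097,"dx":0,"dy":-0.4,"dz":0,"gripper":90},{"ax":0.0242,"ay":0,"az":-0.097,"dx":0,"dy":-0.4,"dz":0,"gripper":90},{"ax":0.0242,"ay":0,"az":-0.097,"dx":0,"dy":-0.4,"dz":0,"gripper":90},{"ax":0,"ay":0,"az":0,"dx":0,"dy":0,"dz":0,"gripper":90},{"ax":0,"ay":0,"az":0,"dx":0,"dy":0,"dz":0,"gripper":90}]'
python3 - <<'E'
from fit import *
b=np.radians(14);Rt=gR(-.29,b,1)
ball=np.array([.5345,-.2398,.1362])
to(ball+.019*Rt[:,2],Rt=Rt)
c=cam('wrist','w16.png');np.savez('/tmp/w16.npz',**{k:np.array(v) for k,v in c.items()})
E
```

```text
time: 22.85
position: [0.5477, -0.2429, 0.1224]
tool_rot: [0.895, -0.223, 0.386, 0.005]
ft_force: [-0.3, 0.5, 0.3]
grip_width: 0.0743
time: 23.65
position: [0.5482, -0.2409, 0.1226]
tool_rot: [0.919, 0.07, 0.384, 0.051]
ft_force: [-0.0, 0.8, 0.0]
grip_width: 0.0782
t 23.65 pos [ 0.5482 -0.2409  0.1226] q [-0.885  0.647  2.133  1.941  0.6   -1.3  ] F [-0.   0.8  0. ] w 0.0782
shift mm in current tool [ 0.2 -0.3 -0.3]
turn [-0.0002  0.0003 -0.0049] shift mm in target tool [ 0.2 -0.3 -0.3]
```

View pics/w16.png

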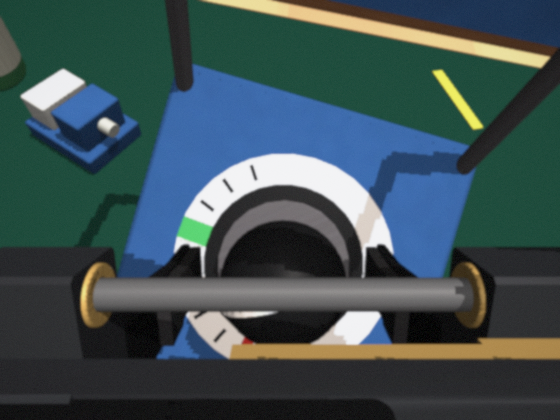

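```bash
python3 - <<'E'
from h import *
c=dict(np.load('/tmp/w16.npz'))
cv2.imwrite('pics/w16z.png',cv2.resize(c['img'][150:360,150:420,::-1],None,fx=2.9,fy=2.8,interpolation=cv2.INTER_CUBIC))
s=cam('scene');cv2.imwrite('pics/s16z.png',cv2.resize(s['img'][220:300,165:265,::-1],None,fx=7,fy=7,interpolation=cv2.INTER_CUBIC))
E
```

```text
(no output)
```

View pics/w16z.png

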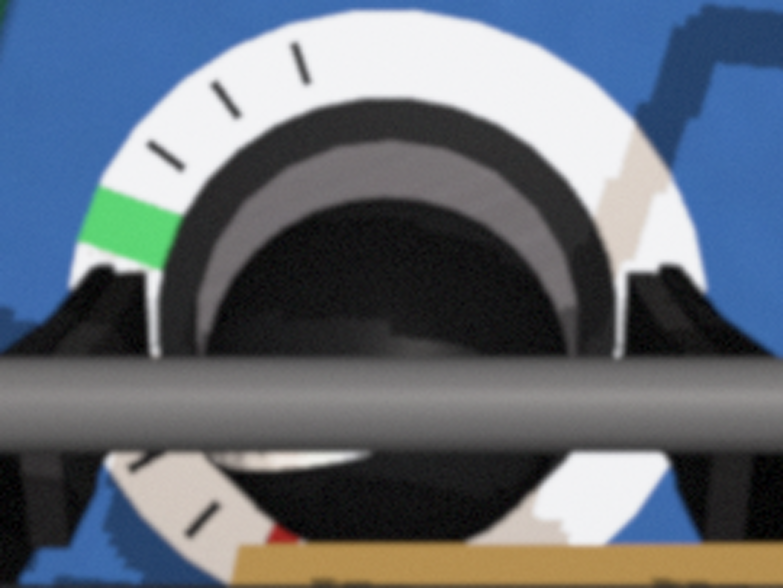

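View pics/s16z.png

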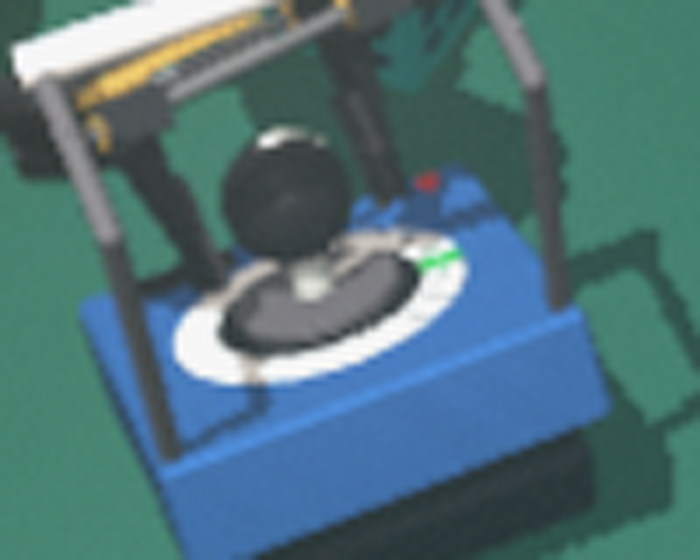

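```bash
python3 -m inch '[{"ax":0,"ay":0,"az":0,"dx":0,"dy":0,"dz":0,"gripper":0},{"ax":0,"ay":0,"az":0,"dx":0,"dy":0,"dz":0,"gripper":0},{"ax":0,"ay":0,"az":0,"dx":0,"dy":0,"dz":0,"gripper":0},{"ax":0,"ay":0,"az":0,"dx":0,"dy":0,"dz":0,"gripper":0},{"ax":0,"ay":0,"az":0,"dx":0,"dy":0,"dz":0,"gripper":0},{"ax":0,"ay":0,"az":0,"dx":0,"dy":0,"dz":0,"gripper":0}]' 45
python3 -m inch '[{"ax":-0.0242,"ay":0,"az":0.097,"dx":0,"dy":0.5,"dz":0,"gripper":0},{"ax":-0.0242,"ay":0,"az":0.097,"dx":0,"dy":0.5,"dz":0,"gripper":0},{"ax":-0.0242,"ay":0,"az":0.097,"dx":0,"dy":0.5,"dz":0,"gripper":0},{"ax":-0.0242,"ay":0,"az":0.097,"dx":0,"dy":0.5,"dz":0,"gripper":0},{"ax":-0.0242,"ay":0,"az":0.097,"dx":0,"dy":0.5,"dz":0,"gripper":0},{"ax":-0.0242,"ay":0,"az":0.097,"dx":0,"dy":0.5,"dz":0,"gripper":0},{"ax":0,"ay":0,"az":0,"dx":0,"dy":0,"dz":0,"gripper":0},{"ax":0,"ay":0,"az":0,"dx":0,"dy":0,"dz":0,"gripper":0}]'
python3 - <<'E'
from fit import *
b=np.radians(14);Rt=gR(.31,b,1)
to(ball+.019*Rt[:,2],Rt=Rt)
c=cam('wrist','w17.png');s=cam('scene');t=cam('top')
np.savez('/tmp/s17.npz',**{k:np.array(v) for k,v in s.items()})
cv2.imwrite('pics/s17z.png',cv2.resize(s['img'][220:300,165:265,::-1],None,fx=7,fy=7,interpolation=cv2.INTER_CUBIC))
E
```

```text
time: 24.35
position: [0.5483, -0.2409, 0.1226]
tool_rot: [0.919, 0.071, 0.384, 0.051]
ft_force: [0.6, 0.1, -0.1]
grip_width: 0.0524
time: 25.15
position: [0.5478, -0.2433, 0.1226]
tool_rot: [0.895, -0.222, 0.386, 0.005]
ft_force: [2.2, 2.2, -0.4]
grip_width: 0.0519
t 25.15 pos [ 0.5478 -0.2433  0.1226] q [-0.801  0.644  2.173  2.333  0.537 -1.009] F [ 2.2  2.2 -0.4] w 0.0519
shift mm in current tool [ 0.1  1.3 -0.4]
turn [-0.0012  0.0012 -0.0018] shift mm in target tool [ 0.1  1.3 -0.4]
```

View pics/s17z.png

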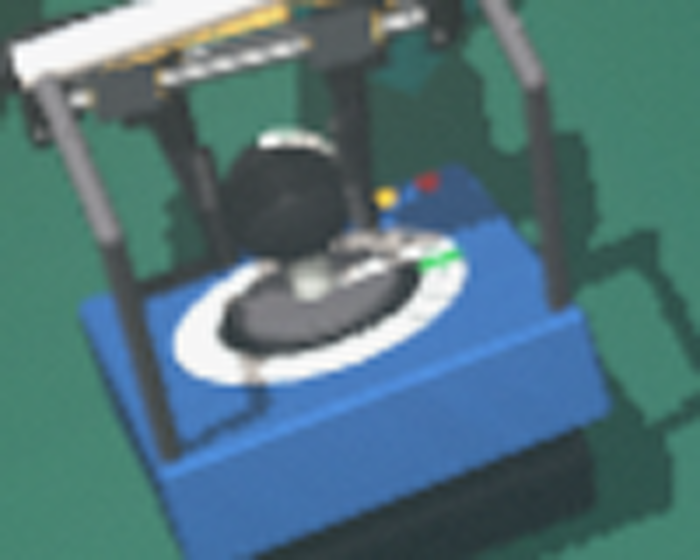

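View pics/w17.png

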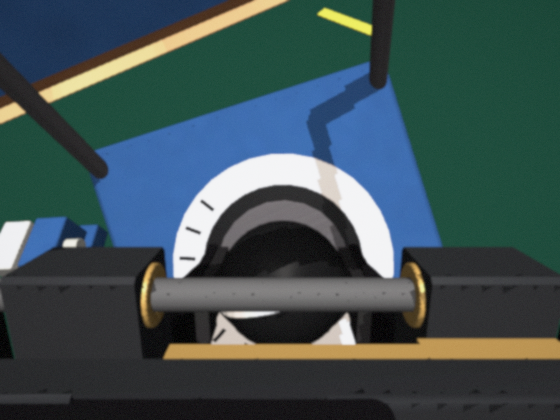

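```bash
python3 - <<'E'
from h import *
import h
h.ball=np.array([.5345,-.2398,.1362])
s=dict(np.load('/tmp/s17.npz'))
z=lambda u,v:((u+.5)/7-.5+165,(v+.5)/7-.5+220)
for n,uv,b in(('green',(440,260),.05),('p1',(350,280),.042),('p2',(405,260),.042),('skirt c',(320,298),.042),('ringc',(320,307),.05)):
    a,r,p=ang(s,z(*uv),b);print(n,a.round(3),(r*1000).round(1),(p@by*1000).round(1),(p@pp*1000).round(1))
E
```

```text
green 1.565 52.7 52.7 -0.3
p1 1.852 14.2 13.7 4.0
p2 1.694 38.2 37.9 4.7
skirt c -3.035 10.2 -1.1 10.2
ringc -2.309 1.6 -1.2 1.1
```

The scene view is too coarse to tell, so I'll release, back off along the tool, and look with the wrist camera.

```bash
python3 -m inch '[{"ax":0,"ay":0,"az":0,"dx":0,"dy":0,"dz":0,"gripper":95},{"ax":0,"ay":0,"az":0,"dx":0,"dy":0,"dz":0,"gripper":95},{"ax":0,"ay":0,"az":0,"dx":0,"dy":0,"dz":0,"gripper":95},{"ax":0,"ay":0,"az":0,"dx":0,"dy":0,"dz":0,"gripper":95},{"ax":0,"ay":0,"az":0,"dx":0,"dy":0,"dz":0,"gripper":95}]'
python3 -m inch '[{"ax":0.0242,"ay":0,"az":-0.097,"dx":0,"dy":-0.4,"dz":0,"gripper":95},{"ax":0.0242,"ay":0,"az":-0.097,"dx":0,"dy":-0.4,"dz":0,"gripper":95},{"ax":0.0242,"ay":0,"az":-0.097,"dx":0,"dy":-0.4,"dz":0,"gripper":95},{"ax":0,"ay":0,"az":0,"dx":0,"dy":0,"dz":-20,"gripper":95},{"ax":0,"ay":0,"az":0,"dx":0,"dy":0,"dz":-35,"gripper":95},{"ax":0,"ay":0,"az":0,"dx":0,"dy":0,"dz":-35,"gripper":95},{"ax":0,"ay":0,"az":0,"dx":0,"dy":0,"dz":0,"gripper":95},{"ax":0,"ay":0,"az":0,"dx":0,"dy":0,"dz":0,"gripper":95}]'
python3 - <<'E'
from fit import *
b=np.radians(14);Rt=gR(.01,b,1)
to(ball+.019*Rt[:,2],Rt=Rt)
c=cam('wrist','w18.png');np.savez('/tmp/w18.npz',**{k:np.array(v) for k,v in c.items()})
cv2.imwrite('pics/w18z.png',cv2.resize(c['img'][120:320,180:400,::-1],None,fx=3,fy=3,interpolation=cv2.INTER_CUBIC))
E
```

```text
time: 25.8
position: [0.5479, -0.2441, 0.1227]
tool_rot: [0.895, -0.223, 0.386, 0.005]
ft_force: [0.5, 0.4, -0.6]
grip_width: 0.0802
time: 26.6
position: [0.4845, -0.2334, 0.186]
tool_rot: [0.917, -0.077, 0.39, 0.029]
ft_force: [1.1, -0.4, -1.7]
grip_width: 0.0828
t 26.6 pos [ 0.4845 -0.2334  0.186 ] q [-0.979  0.456  2.267  1.876  0.584 -0.992] F [ 1.1 -0.4 -1.7] w 0.0828
shift mm in current tool [-1.3 -0.4 89.7]
turn [ 0.0015 -0.0008 -0.0027] shift mm in target tool [-1.2 -0.3 89.8]
```

View pics/w18z.png

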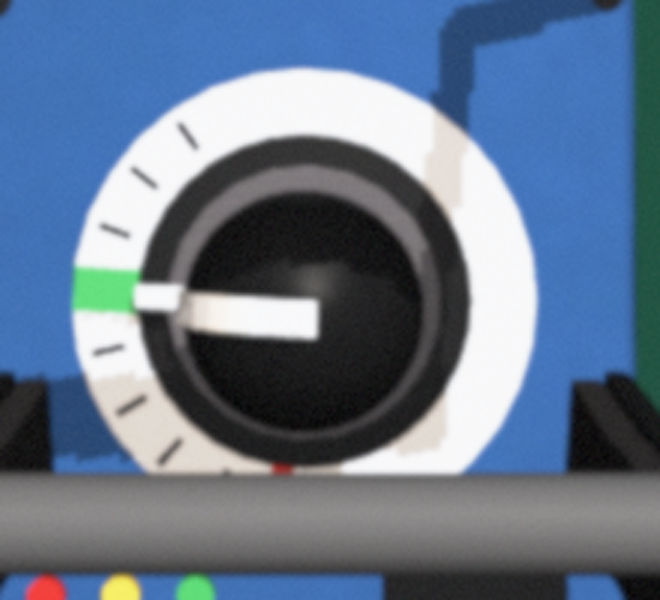

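```bash
python3 - <<'E'
from h import *
import h
h.ball=np.array([.5345,-.2398,.1362])
c=dict(np.load('/tmp/w18.npz'))
I=c['img'].astype(int);r,g,b=I[...,0],I[...,1],I[...,2]
roi=np.zeros(r.shape,bool);roi[190:240,195:250]=1
m=roi&(g>r+60)&(g>b+40);v,u=np.nonzero(m);G=(u.mean(),v.mean());print('green px',G,m.sum())
m2=np.zeros_like(m);m2[205:232,226:241]=1;m2&=(I.min(-1)>170);v,u=np.nonzero(m2);T=(u.mean(),v.mean());print('tip',T,m2.sum())
z=lambda u,v:((u+.5)/3-.5+180,(v+.5)/3-.5+120)
# sub: ellipse fit of the ring outer and skirt
pg=ang(c,G,.05)[2];pt=ang(c,T,.042)[2]
cr=ang(c,z(305,305),.05)[2];cs=ang(c,z(305,300),.042)[2];rd=ang(c,z(283,469),.05)[2]
f=lambda p:(round(float(p@by*1000),1),round(float(p@pp*1000),1))
print(f(pg),f(pt),f(cr),f(cs),f(rd))
an=lambda p,q:np.arctan2((p-q)@by,-(p-q)@pp)
cc=(cr+cs)/2
for q in(cc,cr,cs,cc*0): print('green',an(pg,q).round(3),'tip',an(pt,q).round(3),'red',an(rd,q).round(3))
E
```

```text
green px (np.float64(214.61702127659575), np.float64(216.05673758865248)) 282
tip (np.float64(232.31782945736435), np.float64(218.1860465116279)) 129
(53.1, 3.9) (37.7, 2.2) (-0.6, -1.1) (-0.6, 0.6) (5.9, -45.2)
green 1.648 tip 1.637 red 0.145
green 1.664 tip 1.658 red 0.147
green 1.632 tip 1.615 red 0.143
green 1.644 tip 1.63 red 0.13
```

The pointer is within 0.02 rad of the green mark's middle (red to pointer is 1.49 rad, red to green 1.50). I'll back off a little more and do a final check.

```bash
python3 -m inch '[{"ax":0,"ay":0,"az":0,"dx":0,"dy":0,"dz":-20,"gripper":95},{"ax":0,"ay":0,"az":0,"dx":0,"dy":0,"dz":-20,"gripper":95},{"ax":0,"ay":0,"az":0,"dx":0,"dy":0,"dz":0,"gripper":95},{"ax":0,"ay":0,"az":0,"dx":0,"dy":0,"dz":0,"gripper":95},{"ax":0,"ay":0,"az":0,"dx":0,"dy":0,"dz":0,"gripper":95},{"ax":0,"ay":0,"az":0,"dx":0,"dy":0,"dz":0,"gripper":95}]'
python3 - <<'E'
from h import *
s=cam('scene','s19.png')
cv2.imwrite('pics/s19z.png',cv2.resize(s['img'][110:310,130:400,::-1],None,fx=2.9,fy=2.9,interpolation=cv2.INTER_CUBIC))
W=cloud(s);hsv=cv2.cvtColor(s['img'],cv2.COLOR_RGB2HSV);H,S,V=[hsv[...,i].astype(int) for i in range(3)]
m=(H>18)&(H<32)&(S>120)&(V>80)&(W[...,2]>.17)&(np.hypot(W[...,0]-.507,W[...,1]-.2415)<.07)
P=W[m];r=cv2.minAreaRect((P[:,:2]*1000).astype(np.float32));print(len(P),'bar z top',np.percentile(P[:,2],90).round(4),r)
print(np.round(robot.get_obs()['q'],3),robot.get_obs()['ft_force'])
E
```

```text
time: 27.25
position: [0.4565, -0.2282, 0.2125]
tool_rot: [0.918, -0.077, 0.389, 0.028]
ft_force: [0.6, -0.1, -0.5]
grip_width: 0.0825
119 bar z top 0.1897 ((507.58642578125, 238.86883544921875), (16.077648162841797, 109.11054992675781), 8.67074203491211)
[-1.05   0.359  2.299  1.703  0.601 -0.862] [ 0.19791592  0.06682212 -1.26565363]
```

View pics/s19z.png

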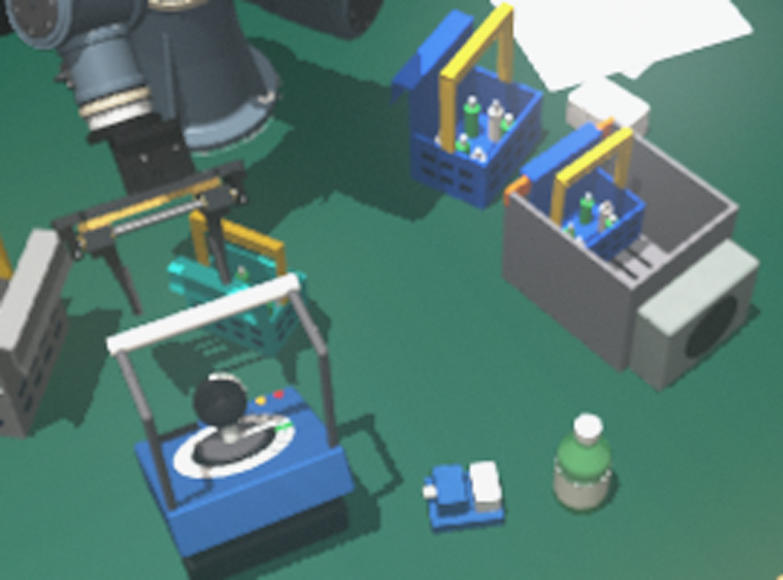

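The basket is level on the rim (bar top 0.190, expected 0.189; angle 8.7°), the bystanders haven't moved, and the gripper is touching nothing.

```bash
python3 -c "
from rig import robot
print(robot.hand_in())"
```

```text
the job is handed in; nothing more can be done
None
```

The basket hangs by its lip on the orange-edged rim and the knob's pointer is on the green mark. I let go of both, and handed in at about 27 s of the 72 s allowed.

- **Basket:** I lowered the smaller blue basket onto the rim until the wrist force showed light contact (under 2 N), then released it. At the last check its bar top was at 0.190 m (0.189 expected) and parallel to the rim within 1°.
- **Knob:** I turned it clockwise in two grips, about 1.26 rad in all. The wrist camera puts the pointer within 0.02 rad of the middle of the green mark: 1.49 rad from red, where green is 1.50.
- **Bystanders:** In the last scene picture the bottle, the blue fixture and the white block stood where they started. The gripper was open and touching nothing.

**Checks that failed or disagreed:**
- **Joint 6 at its limit:** it twice read -2.852 and -2.855 against a limit of -2.85 while I positioned for the knob. This may count as passing the range. I turned it back each time and used a different tool orientation.
- **Dial marks:** they sit about 0.14 rad clockwise of where the box edges would put them. I went by the visible marks.
- **Scene camera:** its estimate of the pointer was too coarse to use, so the knob result rests on the wrist camera.

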